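# Pin the cake stand together

### The job

Put the cake stand together: stand the bored wooden column upright over the hole in the board that lies on the iron foot and let go of it, then take the steel rod out of its holder and push it down through column and board into the socket hidden in the foot, until the rod's flange sits fully home on the column, and let go. The socket is off to one side under the board, so feel for it with the rod, lightly, dragging board and column along: never push the rod against the foot with more than about two kilos. Leave the crockery, shaker, jar and bottle where they stand.

Things in the scene. Friction and masses are not known exactly. Their poses are not given: they have to be found in the camera images.
- foot: Round dark iron foot of the cake stand, fixed to the counter, 120 mm across at the top (136 at the bottom), 40 mm tall; origin at the centre of its underside, z up; its yaw means nothing. In its top, hidden by the board, is a steel bush, its face up to 1 mm below the foot's top, with a vertical socket 14 mm across, 1 mm chamfer, at least 30 mm deep.
- foot_top (a point): Centre of the foot's top, on its axis. The socket's axis lies 7 mm from this point, in a direction that differs each time and cannot be measured. The bush does not turn or slide sideways; it is mounted on rubber and gives downwards by 1 mm for every 2 N pressed on it, up to 5 mm (10 N), where it is hard.
- board: Square pale wooden board, 160 x 160 x 10 mm, about 0.22 kg, lying loose and level on the foot (underside at 40 mm), its hole within 3 mm of the foot's axis at first; it can slide on the foot. A vertical hole 14 mm across goes through its centre. Origin at the centre of its underside, z up.
- column: Loose pale wooden column (tube) standing upright on the counter, 36 mm outside diameter, 40 mm tall, bore 15 mm right through, about 50 g. Origin at the centre of its lower end, z up along the bore.
- rod: Loose steel rod, about 0.12 kg, upright in the holder, tip on the counter. Shank 12 mm across, 74 long, tip chamfered to 9 mm over the last 2 mm; then a flange 26 mm across (74 to 80 mm above the tip), then a round grip 16 mm across up to 127 mm. Origin at the centre of the tip, z up along the rod. With its flange on the column the tip is 24 mm below the foot's top.
- rod_grip (a point): Point on the rod's axis in the middle of its grip, 105 mm above the tip.
- holder: Wooden block 70 x 70 x 50 mm, fixed to the counter, with a vertical through hole 14.5 mm across at its centre, in which the rod stands. Origin at the centre of its underside, z up.
- mug_a: Bystander, loose, leave it alone: white stoneware mug, 82 mm wide, 85 tall. Origin at the centre of its underside.
- mug_b: Bystander, loose, leave it alone: blue stoneware mug, 80 mm wide, 75 tall. Origin at the centre of its underside.
- bowl: Bystander, loose, leave it alone: terracotta-coloured bowl, 124 mm wide, 50 tall. Origin at the centre of its underside.
- espresso: Bystander, loose, leave it alone: small white handleless cup, 60 mm wide, 52 tall. Origin at the centre of its underside.
- shaker: Bystander, loose, leave it alone: waisted, closed wooden shaker, 42 mm wide, 74 tall (not the column: it has no bore). Origin at the centre of its underside.
- jar: Bystander, loose, leave it alone: clear glass jar with steel lid, 80 mm wide, 130 tall. Origin at the centre of its underside.
- bottle: Bystander, loose, leave it alone: green glass bottle, 72 mm wide, 200 tall. Origin at the centre of its underside.
Things that resemble listed ones, but are neither listed nor needed, are in the scene too. There is more than one size of the board; the one meant has the size given above.

How it is judged:
By the outcome, as a careful person would: the job done as asked, in the order asked, and still so for the second after the job is handed in, with the robot touching nothing.
It also fails if it takes over 72 s, if anything falls off the work surface, if the arm or the gripper's body presses on something with over 40 N, if the wrist force passes 120 N, or if a joint passes its speed limit or range.

### The arm

A 6-joint arm with a two-finger parallel gripper is mounted at the origin on the work surface. World frame = base frame: x ahead of the robot, y to its left, z up, the work surface at z = 0. Lengths are in m, angles in rad, forces in N, time in s.
With the tool pointing down it reaches from about 0.3 to 0.875 m from the base axis. Payload 6.4 kg.
Tool frame: the origin (TCP) lies at the centre of the arm's flange, where the gripper is bolted on; the fingertips stand 166 mm ahead of it and the grasp point (between the pads) lies 147 mm ahead of it; z points along the fingers, x is the direction in which the jaws open and shut, and the axes are right-handed (so a half turn about z gives the same grasp; the last joint's range is limited). The gripper opens to 88 mm and grips with 3 to 60 N. Pads are 18 mm wide; open, the fingers measure 123 mm over their backs; the gripper's body (75 mm by 187 mm) begins 45 mm behind the grasp point.
Start: joints at [1.11, 0.181, 1.607, -0, 1.354, -0.206], TCP at [0.145, 0.556, 0.405] pointing down, gripper open.
Joint ranges: [-2.99, 2.99], [-0.89, 2.07], [0.3, 2.58], [-1.14, 4.28], [0, 2.63], [-3.12, 3.12]. Speed limits (rad/s): [2.57, 2.57, 3.01, 3.14, 3.14, 3.14].

### API

Orientations are given as a rotation vector (axis times angle).
In Python, from station import bot, get_image gives the robot as it stands. The module is installed in compiled form; this text tells all that it offers.
- The arm moves only by the tool send_rows, never from a script. Its argument "steps" is a list of rows, each an object of numbers: "ax", "ay", "az": the turn, a rotation vector about the tool's x, y, z scaled (see below); "dx", "dy", "dz": the shift along the tool's x, y, z scaled (see below); "fingers": the closure, from 0 (fully open) to 1 (shut). In form: [{"ax": .., "ay": .., "az": .., "dx": .., "dy": .., "dz": .., "fingers": ..}, ...]. A call has 1 to 12 rows; each row is the pose to reach, as a shift and turn from the pose commanded when the call began, along the tool's axes at that moment; what a row does not reach only later rows make up. The controller multiplies each number of a shift by 500 mm and each number of a turn by 2 rad. A row lasts 1/10 s, in which the tool goes at most 50 mm and 8.59 degrees, less where a joint would pass 70% of its speed; a pose out of reach is approached as far as the arm can. A call with a number of a shift or a turn outside -1 to 1 is refused whole. A call with a gripper value outside its range is refused whole. The fingers move at their own pace and stop on an object; the grip force is fixed at half the most. Time passes only in rows, so rows that repeat a pose let the fingers close. It gives the time, the measured TCP pose, the force and the opening at its end, in the units of the state.
- bot.read_state(): the state, without advancing time (a new reading comes with each control period).
- get_image(name): name is "scene" or "top"; returns a dict with "image" (384x512x3 uint8, red, green, blue), "vfov" (degrees; the focal length in pixels is half the picture's height over the tangent of half this angle, whatever the lens; pixels are square), "cx", "cy" (the principal point, pixels), "cam_to_world" (4x4, takes a point from camera to world coordinates). Camera axes: x right, y down, z forward; pixel columns grow to the right and rows downward; lengths in m; the calibration is good to about 2 mm. A picture is of the moment at which its call begins. There is no depth.
- bot.job_done(): hands the job in, once; it reports no verdict.
The state is a dict: "clock": time; "joint_positions": joint angles; "joint_vel": joint speeds; "joint_torque": joint torques, N m; "eef_pos": TCP position; "tcp_rot": TCP orientation; "contact_force": force on the tool from outside, world axes, zero at the start; "torque": the same for the moment, N m; "grip_width": opening from 0.0 (shut) to 1.0 (fully open).
Only numpy, scipy, OpenCV 4.12 (cv2) and the standard library are available. Lean on these libraries where they do the work, as an engineer would, in place of code of your own. Each camera call takes 0.05 s, during which the arm holds its last target.

## Working session

There is one attempt and no reset: what is moved stays moved. The work goes in short steps, Python scripts to look and compute and a tool call to move; the robot and the scene stay as the last step left them, time stands still between calls to the robot, and variables do not carry over. Pictures are saved under pics/ and viewed, and the job is handed in when it is done.

Besides the shell and the picture viewer there is one more tool, called after "Emit:" by a JSON object that holds its "op" and its "data". send_rows: Moves the arm, as the interface text tells. Its arguments: {"type":"object","properties":{"steps":{"type":"array","items":{"type":"object","properties":{"ax":{"type":"number"},"ay":{"type":"number"},"az":{"type":"number"},"dx":{"type":"number"},"dy":{"type":"number"},"dz":{"type":"number"},"fingers":{"type":"number"}}}}},"required":["steps"]}

```bash
mkdir -p pics; ls; python3 - <<'E'
from station import bot,get_image
import cv2,numpy as np
print(bot.read_state())
for n in("scene","top"):
    d=get_image(n); cv2.imwrite(f"pics/{n}0.png",d["image"][:,:,::-1]); print(n,d["vfov"],d["cx"],d["cy"],np.round(d["cam_to_world"],4).tolist(),d.keys())
E
```

```text
pics
{'clock': 0.0, 'joint_positions': array([ 1.10964325e+00,  1.81538202e-01,  1.60798321e+00,  1.32302772e-05,
        1.35378498e+00, -2.06321999e-01]), 'joint_vel': array([-0.00048102, -0.00035672, -0.00054242,  0.0007378 ,  0.00026024,
        0.00124211]), 'joint_torque': array([-6.64168638e-04, -4.33898020e+01, -3.41830337e+01,  6.99842675e-02,
        3.88655858e-02, -2.04047733e-04]), 'eef_pos': array([0.14482967, 0.55620943, 0.40382347]), 'tcp_rot': array([ 2.48513391e+00,  1.92069827e+00, -2.43027564e-03]), 'contact_force': array([-0.38014308, -1.38215826, -0.62103385]), 'torque': array([-0.021188  ,  0.00179422,  0.04307689]), 'grip_width': 0.9978610726840781}
scene 46.55191880514825 260.545029159853 189.82568534115123 [[-0.7993, 0.4105, -0.4388, 0.9797], [0.6005, 0.5215, -0.6061, 0.7175], [-0.0199, -0.748, -0.6634, 0.8861], [0.0, 0.0, 0.0, 1.0]] dict_keys(['image', 'vfov', 'cx', 'cy', 'cam_to_world'])
top 46.54942802210217 258.5822852934741 183.81045071705108 [[0.0015, -0.988, 0.1544, 0.3008], [-0.9999, -0.0033, -0.0118, 0.0098], [0.0121, -0.1544, -0.9879, 1.3017], [0.0, 0.0, 0.0, 1.0]] dict_keys(['image', 'vfov', 'cx', 'cy', 'cam_to_world'])
```

View pics/scene0.png

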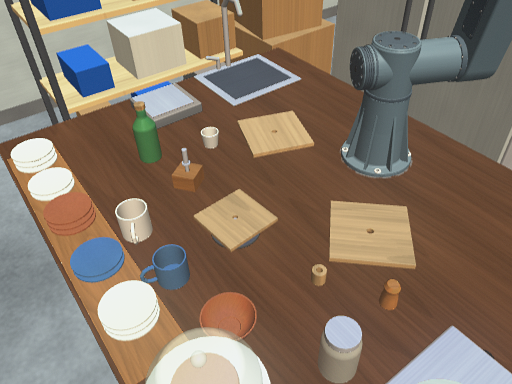

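View pics/top0.png

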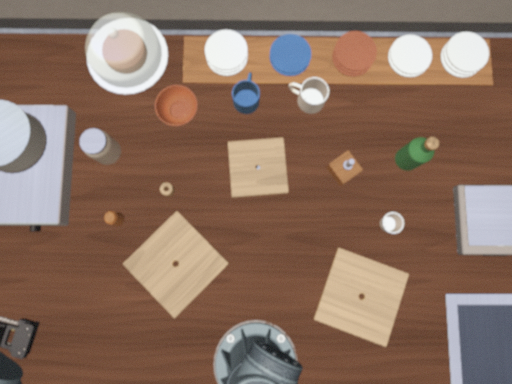

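The scene view shows the board on the foot at about (236,218), the rod in its holder at (187,172), the column at (319,274) and the shaker at (391,294). In the top view they are at (257,167), (347,165), (166,189) and (111,218). I'll enlarge these next.

```bash
cat > h.py <<'E'
from station import bot,get_image
import cv2,numpy as np
def crop(d,u0,v0,w,h,s,fn):
    im=d["image"][v0:v0+h,u0:u0+w,::-1]
    im=cv2.resize(im,None,fx=s,fy=s,interpolation=cv2.INTER_CUBIC); cv2.imwrite(fn,im)
def f(d): return 192/np.tan(np.radians(d["vfov"]/2))
def ray(d,u,v):
    M=d["cam_to_world"]; r=M[:3,:3]@np.array([(u-d["cx"])/f(d),(v-d["cy"])/f(d),1]); return M[:3,3],r
def atz(d,u,v,z):
    o,r=ray(d,u,v); return o+r*(z-o[2])/r[2]
def proj(d,p):
    M=d["cam_to_world"]; q=M[:3,:3].T@(np.array(p)-M[:3,3]); return f(d)*q[0]/q[2]+d["cx"],f(d)*q[1]/q[2]+d["cy"]
def tri(d1,a,d2,b):
    o1,r1=ray(d1,*a);o2,r2=ray(d2,*b)
    A=np.stack([r1,-r2],1);s=np.linalg.lstsq(A,o2-o1,rcond=None)[0]
    p,q=o1+s[0]*r1,o2+s[1]*r2; return (p+q)/2,np.linalg.norm(p-q)
E
python3 - <<'E'
from h import *
t=get_image("top");s=get_image("scene")
tiles=[]
def g(d,u,v,w,sc):
    im=d["image"][v:v+w,u:u+w,::-1];return cv2.resize(im,(400,300) if 0 else (390,390),interpolation=cv2.INTER_CUBIC)
cv2.imwrite("pics/b.png",np.hstack([g(t,218,127,78,5),g(s,191,175,90,0)]))
cv2.imwrite("pics/c.png",np.hstack([g(t,146,169,40,0),g(s,299,254,40,0)]))
cv2.imwrite("pics/r.png",np.hstack([g(t,322,140,52,0),g(s,161,143,52,0)]))
E
```

```text
(no output)
```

View pics/b.png

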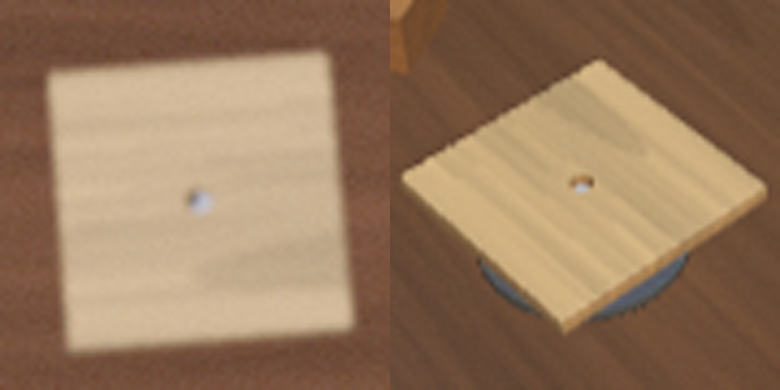

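View pics/c.png

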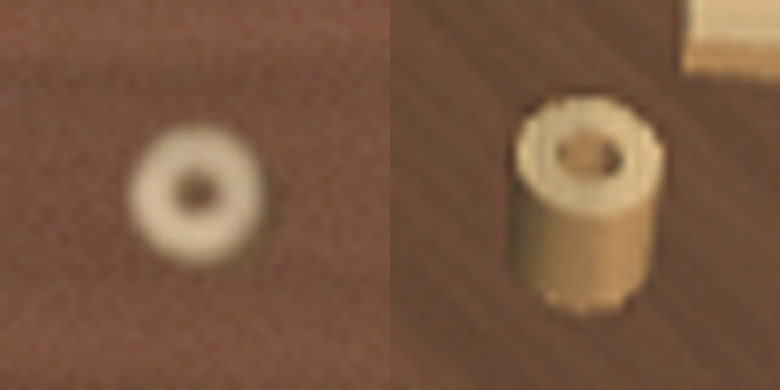

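View pics/r.png

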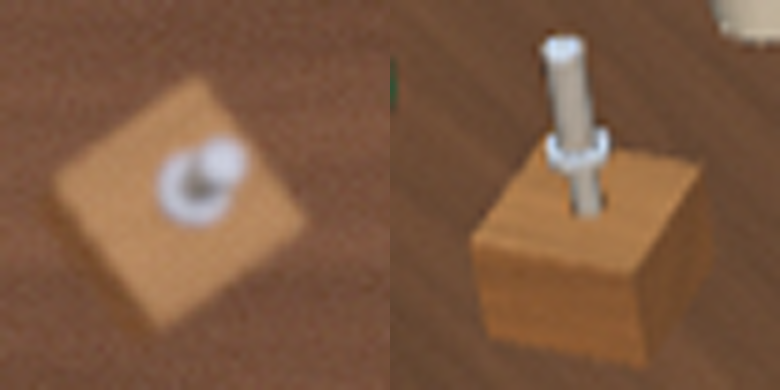

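```bash
python3 - <<'E'
from h import *
np.set_printoptions(precision=4,suppress=True)
t=get_image("top");s=get_image("scene")
T=lambda u0,v0,k,x,y:(u0+x/k-.5+.5/k,v0+y/k-.5+.5/k)
tb=lambda x,y:T(218,127,5,x,y); sb=lambda x,y:T(191,175,390/90,x-390,y)
tc=lambda x,y:T(146,169,390/40,x,y); sc=lambda x,y:T(299,254,390/40,x-390,y)
tr=lambda x,y:T(322,140,7.5,x,y); sr=lambda x,y:T(161,143,7.5,x-390,y)
cs=[(48,72),(328,50),(354,328),(70,352)]
P=np.array([atz(t,*tb(*c),.05) for c in cs]);print("board top",P,P.mean(0),[np.linalg.norm(P[i]-P[i-1]) for i in range(4)])
ss=[(402,179),(600,60),(768,188),(566,325)]
P=np.array([atz(s,*sb(*c),.05) for c in ss]);print("board scene",P,P.mean(0),[np.linalg.norm(P[i]-P[i-1]) for i in range(4)])
print("hole",atz(t,*tb(200,201),.05),atz(s,*sb(582,184),.05))
print("col top",atz(t,*tc(197,195),.04),atz(s,*sc(590,156),.04), tri(t,tc(197,195),s,sc(590,156)))
print("rod top",atz(t,*tr(224,160),.127),atz(s,*sr(565,50),.127),tri(t,tr(224,160),s,sr(565,50)))
print("flange",atz(t,*tr(195,187),.08),atz(s,*sr(578,150),.077))
cs=[(200,75),(306,217),(163,330),(52,183)]
P=np.array([atz(t,*tr(*c),.05) for c in cs]);print("holder top",P,P.mean(0))
print("espresso",atz(t,392,223,.05),"bottle",atz(t,408,158,.08), "muga",atz(t,313,92,.085),"mug b",atz(t,246,95,.075),atz(t,166,188,.04))
# zoom hole
for n,d,c in(("t",t,tb(200,201)),("s",s,sb(582,184))):
    u,v=int(c[0]+.5),int(c[1]+.5); print(d["image"][v-3:v+4,u-3:u+4].mean(2).astype(int),u,v,c)
E
```

```text
board top [[ 0.6209  0.0854  0.05  ]
 [ 0.6347 -0.076   0.05  ]
 [ 0.4727 -0.0896  0.05  ]
 [ 0.4585  0.071   0.05  ]] [ 0.5467 -0.0023  0.05  ] [np.float64(0.1630331538713937), np.float64(0.16203334334860892), np.float64(0.162581299676488), np.float64(0.1612533270035133)]
board scene [[ 0.63   -0.0733  0.05  ]
 [ 0.4711 -0.0887  0.05  ]
 [ 0.458   0.0712  0.05  ]
 [ 0.6163  0.0861  0.05  ]] [ 0.5438 -0.0012  0.05  ] [np.float64(0.15995039282204956), np.float64(0.15968032652447445), np.float64(0.16047394686074115), np.float64(0.15899577249471372)]
hole [ 0.5456 -0.0022  0.05  ] [ 0.5453 -0.0014  0.05  ]
col top [0.4834 0.2593 0.04  ] [0.4821 0.2581 0.04  ] (array([0.4831, 0.259 , 0.0417]), np.float64(0.00014145164422102447))
rod top [ 0.5477 -0.2541  0.127 ] [ 0.5451 -0.2528  0.127 ] (array([ 0.5464, -0.2531,  0.1278]), np.float64(0.002676381959744333))
flange [ 0.5472 -0.2535  0.08  ] [ 0.5455 -0.2554  0.077 ]
holder top [[ 0.5971 -0.2632  0.05  ]
 [ 0.5418 -0.3021  0.05  ]
 [ 0.4979 -0.2462  0.05  ]
 [ 0.5546 -0.2053  0.05  ]] [ 0.5479 -0.2542  0.05  ]
espresso [ 0.3862 -0.3802  0.05  ] bottle [ 0.5665 -0.4241  0.08  ] muga [ 0.7568 -0.1597  0.085 ] mug b [0.7504 0.0317 0.075 ] [0.485  0.2586 0.04  ]
[[171 165 163 171 174 176 174]
 [161 143 157 172 176 177 176]
 [141 128 156 181 188 181 178]
 [149 141 169 190 194 185 179]
 [164 167 184 193 192 187 180]
 [172 176 185 185 183 179 177]
 [173 174 177 176 174 173 172]] 258 167 (257.6, 166.79999999999998)
[[166 167 169 169 163 160 157]
 [166 152 152 141 141 147 160]
 [149 127 131 124 113 103 158]
 [135 117 157 154 126  94 165]
 [156 159 188 188 172 152 167]
 [169 169 175 176 172 166 166]
 [164 165 166 164 164 163 163]] 235 217 (234.92307692307693, 217.07692307692307)
```

The bright and dark parts in the board's hole don't reliably show where the socket is, because the column's bore has a similar shadow. Next I'll fit the foot's axis from the parts of its rim visible in the scene view.

```bash
python3 - <<'E'
from h import *
s=get_image("scene");t=get_image("top")
ims=[]
im=s["image"].copy();
k=8
big=cv2.resize(im[225:265,205:275,::-1],None,fx=11,fy=11,interpolation=cv2.INTER_CUBIC)
for cx,cy,col in((.5455,-.0018,(0,255,0)),):
  for z,r in((0,.068),(.04,.06)):
    for a in np.linspace(0,2*np.pi,240):
        u,v=proj(s,[cx+r*np.cos(a),cy+r*np.sin(a),z]); cv2.circle(big,(int((u-205+.5)*11),int((v-225+.5)*11)),1,col,-1)
cv2.imwrite("pics/foot.png",big)
E
```

```text
(no output)
```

View pics/foot.png

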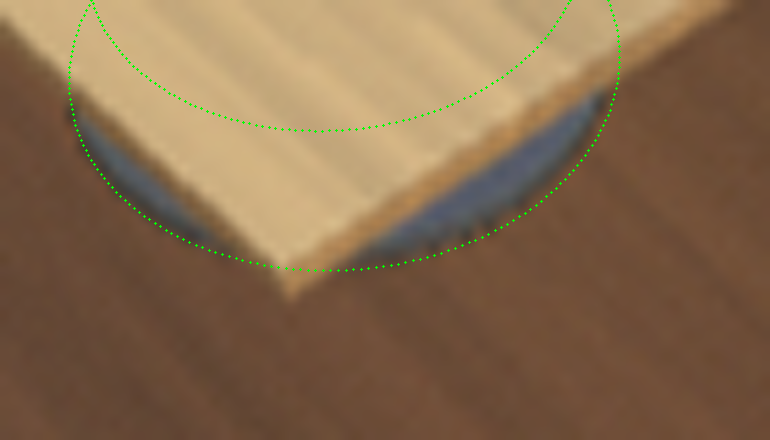

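The drawn foot circle (centre 0.5455, −0.0018) matches the visible rim to about 1 mm, and the best foot axis is about (0.545, −0.003). Next I move above the column.

Emit:
{"op": "send_rows", "data": {"steps": [{"dx": -0.404, "dy": 0.804, "dz": 0.15, "az": 0.658, "fingers": 0.4}, {"dx": -0.404, "dy": 0.804, "dz": 0.15, "az": 0.658, "fingers": 0.4}, {"dx": -0.404, "dy": 0.804, "dz": 0.15, "az": 0.658, "fingers": 0.4}, {"dx": -0.404, "dy": 0.804, "dz": 0.15, "az": 0.658, "fingers": 0.4}, {"dx": -0.404, "dy": 0.804, "dz": 0.15, "az": 0.658, "fingers": 0.4}, {"dx": -0.404, "dy": 0.804, "dz": 0.15, "az": 0.658, "fingers": 0.4}, {"dx": -0.404, "dy": 0.804, "dz": 0.15, "az": 0.658, "fingers": 0.4}, {"dx": -0.404, "dy": 0.804, "dz": 0.15, "az": 0.658, "fingers": 0.4}, {"dx": -0.404, "dy": 0.804, "dz": 0.15, "az": 0.658, "fingers": 0.4}, {"dx": -0.404, "dy": 0.804, "dz": 0.15, "az": 0.658, "fingers": 0.4}, {"dx": -0.404, "dy": 0.804, "dz": 0.15, "az": 0.658, "fingers": 0.4}, {"dx": -0.404, "dy": 0.804, "dz": 0.15, "az": 0.658, "fingers": 0.4}]}}

```text
invalid input at $.steps[0]: expected keys ax, ay, az, dx, dy, dz, fingers
```

Emit:
{"op": "send_rows", "data": {"steps": [{"ax": 0, "ay": 0, "az": 0.658, "dx": -0.404, "dy": 0.804, "dz": 0.15, "fingers": 0.4}, {"ax": 0, "ay": 0, "az": 0.658, "dx": -0.404, "dy": 0.804, "dz": 0.15, "fingers": 0.4}, {"ax": 0, "ay": 0, "az": 0.658, "dx": -0.404, "dy": 0.804, "dz": 0.15, "fingers": 0.4}, {"ax": 0, "ay": 0, "az": 0.658, "dx": -0.404, "dy": 0.804, "dz": 0.15, "fingers": 0.4}, {"ax": 0, "ay": 0, "az": 0.658, "dx": -0.404, "dy": 0.804, "dz": 0.15, "fingers": 0.4}, {"ax": 0, "ay": 0, "az": 0.658, "dx": -0.404, "dy": 0.804, "dz": 0.15, "fingers": 0.4}, {"ax": 0, "ay": 0, "az": 0.658, "dx": -0.404, "dy": 0.804, "dz": 0.15, "fingers": 0.4}, {"ax": 0, "ay": 0, "az": 0.658, "dx": -0.404, "dy": 0.804, "dz": 0.15, "fingers": 0.4}, {"ax": 0, "ay": 0, "az": 0.658, "dx": -0.404, "dy": 0.804, "dz": 0.15, "fingers": 0.4}, {"ax": 0, "ay": 0, "az": 0.658, "dx": -0.404, "dy": 0.804, "dz": 0.15, "fingers": 0.4}, {"ax": 0, "ay": 0, "az": 0.658, "dx": -0.404, "dy": 0.804, "dz": 0.15, "fingers": 0.4}, {"ax": 0, "ay": 0, "az": 0.658, "dx": -0.404, "dy": 0.804, "dz": 0.15, "fingers": 0.4}]}}

```text
clock: 1.6
eef_pos: [0.4823, 0.2603, 0.3297]
tcp_rot: [-3.141, -0.002, 0.001]
contact_force: [-0.1, -0.1, -0.9]
grip_width: 0.6
```

Emit:
{"op": "send_rows", "data": {"steps": [{"ax": 0, "ay": 0, "az": 0, "dx": 0.001, "dy": 0.003, "dz": 0.1, "fingers": 0.4}, {"ax": 0, "ay": 0, "az": 0, "dx": 0.001, "dy": 0.003, "dz": 0.2, "fingers": 0.4}, {"ax": 0, "ay": 0, "az": 0, "dx": 0.001, "dy": 0.003, "dz": 0.27, "fingers": 0.4}, {"ax": 0, "ay": 0, "az": 0, "dx": 0.001, "dy": 0.003, "dz": 0.312, "fingers": 0.4}, {"ax": 0, "ay": 0, "az": 0, "dx": 0.001, "dy": 0.003, "dz": 0.312, "fingers": 0.4}]}}

```text
clock: 2.1
eef_pos: [0.4806, 0.2592, 0.1709]
tcp_rot: [3.14, 0.005, -0.01]
contact_force: [-0.3, 0.3, 0.6]
grip_width: 0.601
```

```bash
python3 - <<'E'
from h import *
s=get_image("scene");crop(s,260,200,120,110,6,"pics/g1.png")
E
```

```text
(no output)
```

View pics/g1.png

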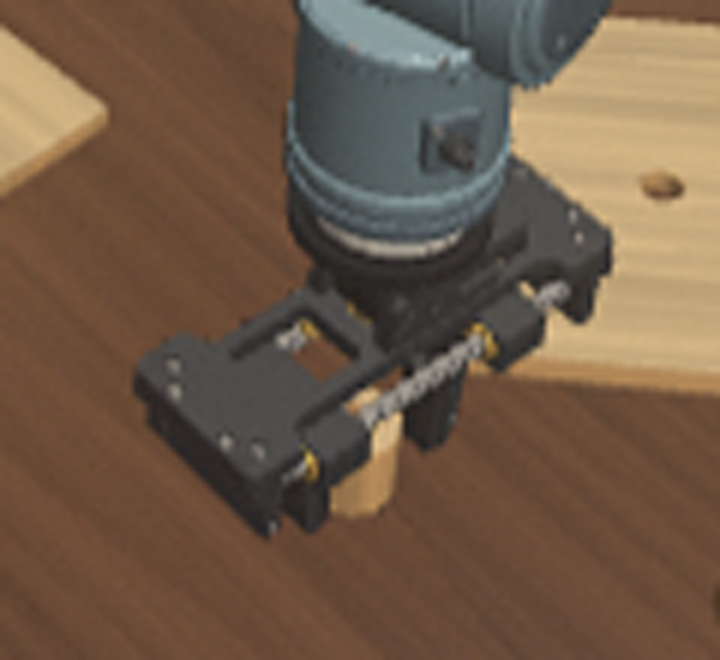

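The column stands between the fingers, at about (360,470) in the enlarged crop. I'll close on it.

Emit:
{"op": "send_rows", "data": {"steps": [{"ax": 0, "ay": 0, "az": 0, "dx": 0, "dy": 0, "dz": 0, "fingers": 0.5}, {"ax": 0, "ay": 0, "az": 0, "dx": 0, "dy": 0, "dz": 0, "fingers": 1}, {"ax": 0, "ay": 0, "az": 0, "dx": 0, "dy": 0, "dz": 0, "fingers": 1}, {"ax": 0, "ay": 0, "az": 0, "dx": 0, "dy": 0, "dz": 0, "fingers": 1}, {"ax": 0, "ay": 0, "az": 0, "dx": 0, "dy": 0, "dz": 0, "fingers": 1}]}}

```text
clock: 2.65
eef_pos: [0.4843, 0.2587, 0.1756]
tcp_rot: [-3.14, 0.0, -0.004]
contact_force: [-1.6, 1.5, 7.4]
grip_width: 0.391
```

Emit:
{"op": "send_rows", "data": {"steps": [{"ax": 0, "ay": 0, "az": 0, "dx": 0, "dy": 0, "dz": -0.1, "fingers": 1}, {"ax": 0, "ay": 0, "az": 0, "dx": 0, "dy": 0, "dz": -0.2, "fingers": 1}, {"ax": 0, "ay": 0, "az": 0, "dx": 0, "dy": 0, "dz": -0.24, "fingers": 1}, {"ax": 0, "ay": 0, "az": 0, "dx": 0, "dy": 0, "dz": -0.24, "fingers": 1}]}}

```text
clock: 3.05
eef_pos: [0.4851, 0.2586, 0.2984]
tcp_rot: [-3.139, -0.0, -0.014]
contact_force: [0.7, 0.2, -0.9]
grip_width: 0.391
```

```bash
python3 - <<'E'
from h import *
np.set_printoptions(precision=4,suppress=True)
for i in range(3):
    x=bot.read_state(); print(x["clock"],x["eef_pos"],x["tcp_rot"],x["contact_force"],x["torque"],x["grip_width"])
s=get_image("scene");crop(s,260,160,120,110,6,"pics/g2.png")
for i in range(2):
    x=bot.read_state(); print(x["clock"],x["eef_pos"],x["tcp_rot"],x["contact_force"],x["torque"],x["grip_width"])
    get_image("top")
E
```

```text
3.05 [0.4851 0.2586 0.2984] [-3.1392 -0.     -0.0135] [ 0.6589  0.2044 -0.8743] [-0.0842 -0.0072 -0.0709] 0.39056068795888527
3.05 [0.4851 0.2586 0.2984] [-3.1392 -0.     -0.0135] [ 0.6589  0.2044 -0.8743] [-0.0842 -0.0072 -0.0709] 0.39056068795888527
3.05 [0.4851 0.2586 0.2984] [-3.1392 -0.     -0.0135] [ 0.6589  0.2044 -0.8743] [-0.0842 -0.0072 -0.0709] 0.39056068795888527
3.1 [0.4841 0.2583 0.2957] [-3.1404  0.0001 -0.0068] [-0.153  -0.5247 -1.4477] [-0.0563  0.0955 -0.0123] 0.391337512441133
3.15 [0.4833 0.258  0.2938] [-3.1414  0.0002 -0.0012] [ 0.0152 -0.0183 -0.2809] [-0.092   0.0924 -0.0151] 0.39179307898138127
```

View pics/g2.png

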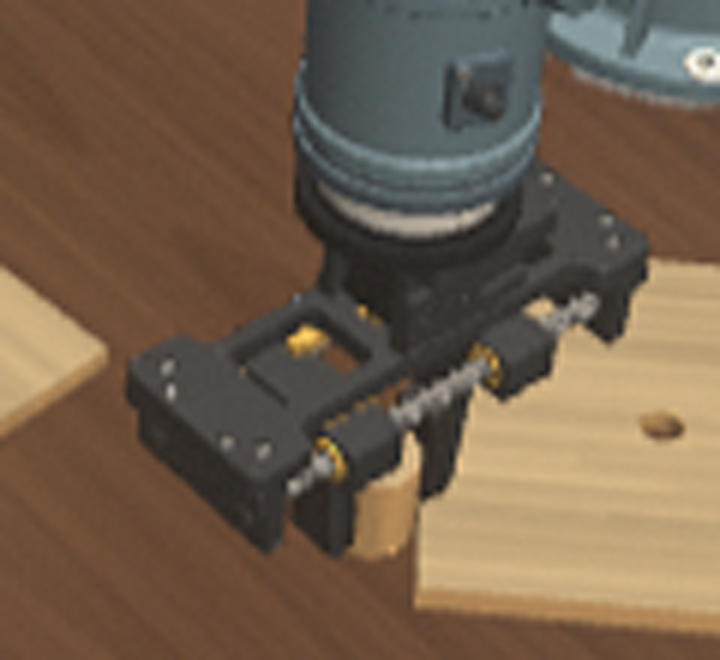

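Emit:
{"op": "send_rows", "data": {"steps": [{"ax": 0, "ay": 0, "az": 0, "dx": 0.02, "dy": 0.1, "dz": 0, "fingers": 1}, {"ax": 0, "ay": 0, "az": 0, "dx": 0.05, "dy": 0.2, "dz": 0, "fingers": 1}, {"ax": 0, "ay": 0, "az": 0, "dx": 0.075, "dy": 0.3, "dz": 0, "fingers": 1}, {"ax": 0, "ay": 0, "az": 0, "dx": 0.1, "dy": 0.4, "dz": 0, "fingers": 1}, {"ax": 0, "ay": 0, "az": 0, "dx": 0.12, "dy": 0.48, "dz": 0.03, "fingers": 1}, {"ax": 0, "ay": 0, "az": 0, "dx": 0.125, "dy": 0.52, "dz": 0.07, "fingers": 1}, {"ax": 0, "ay": 0, "az": 0, "dx": 0.125, "dy": 0.52, "dz": 0.1, "fingers": 1}, {"ax": 0, "ay": 0, "az": 0, "dx": 0.125, "dy": 0.52, "dz": 0.1, "fingers": 1}, {"ax": 0, "ay": 0, "az": 0, "dx": 0.125, "dy": 0.52, "dz": 0.1, "fingers": 1}, {"ax": 0, "ay": 0, "az": 0, "dx": 0.125, "dy": 0.52, "dz": 0.1, "fingers": 1}, {"ax": 0, "ay": 0, "az": 0, "dx": 0.125, "dy": 0.52, "dz": 0.1, "fingers": 1}]}}

```text
clock: 4.3
eef_pos: [0.5463, -0.0007, 0.2445]
tcp_rot: [3.141, 0.003, 0.002]
contact_force: [-0.4, -0.3, -0.0]
grip_width: 0.388
```

```bash
python3 - <<'E'
from h import *
np.set_printoptions(precision=4,suppress=True)
s=get_image("scene");crop(s,180,130,120,110,6,"pics/g3.png")
x=bot.read_state(); print(x["clock"],x["eef_pos"],x["tcp_rot"],x["contact_force"],x["torque"],x["grip_width"])
E
```

```text
4.35 [ 0.5463 -0.0009  0.2446] [3.1413 0.0025 0.0024] [-0.8689 -0.2215 -0.4925] [-0.0676  0.1009  0.0401] 0.39350114952400483
```

View pics/g3.png

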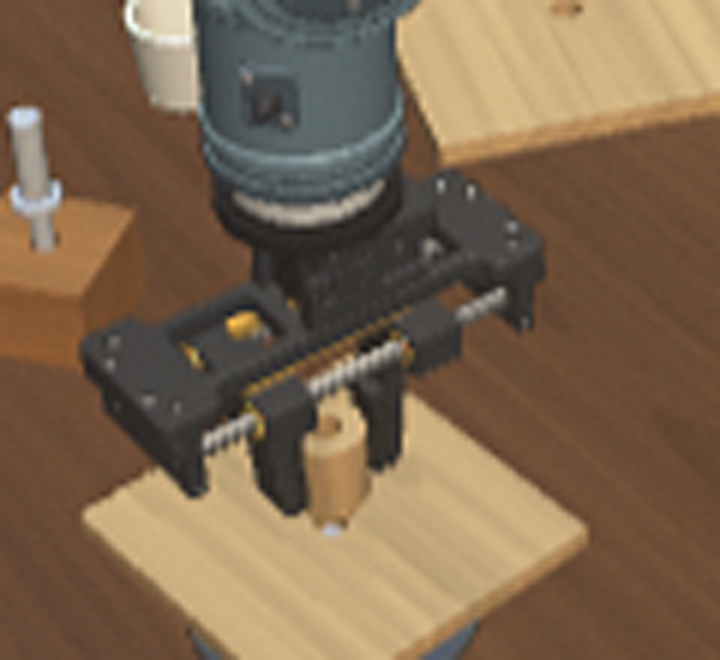

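```bash
python3 - <<'E'
from h import *
s=get_image("scene")
crop(s,222,190,30,34,16,"pics/g4.png")
print(proj(s,[.5454,-.0018,.05]),atz(s,180+330/6-.45,130+427/6-.45,.1115),atz(s,180+337/6-.45,130+430/6-.45,.1115))
print(np.round(bot.read_state()["eef_pos"],4))
E
```

```text
(np.float64(234.79574643116862), np.float64(217.021168053036)) [0.54461369 0.00227538 0.1115    ] [0.54332949 0.00565843 0.1115    ]
[ 0.5463 -0.0011  0.2445]
```

View pics/g4.png

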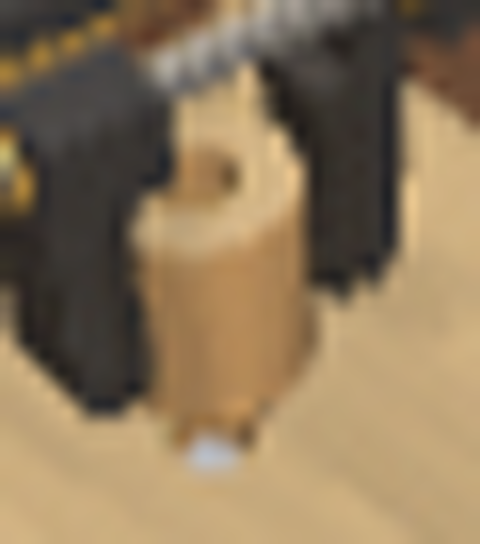

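```bash
python3 - <<'E'
from h import *
s=get_image("scene")
im=cv2.resize(s["image"][190:224,222:252,::-1],None,fx=16,fy=16,interpolation=cv2.INTER_CUBIC)
def circ(x,y,z,r,c):
    for a in np.linspace(0,6.283,80):
        u,v=proj(s,[x+r*np.cos(a),y+r*np.sin(a),z]); cv2.circle(im,(int((u-222+.5)*16),int((v-190+.5)*16)),1,c,-1)
b=.2445-.173
for x,y,c in((.5463,-.0011,(0,255,0)),(.5463,.0025,(0,0,255))):
    circ(x,y,b+.04,.018,c);circ(x,y,b+.04,.0075,c);circ(x,y,b,.018,c)
circ(.5454,-.0018,.05,.007,(255,0,0))
cv2.imwrite("pics/g5.png",im)
E
```

```text
(no output)
```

View pics/g5.png

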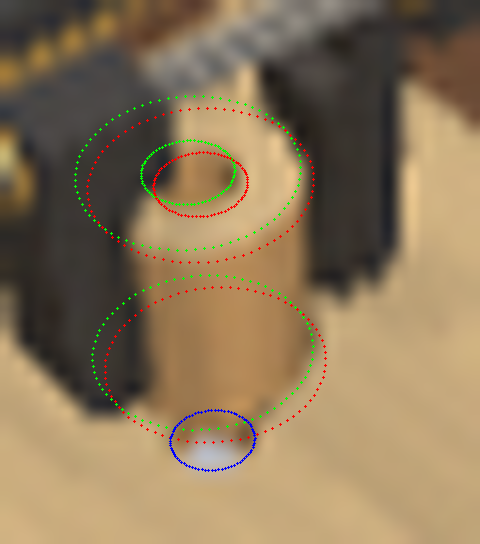

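The column is about 1 to 2 mm from the hole in y (green outline) and otherwise lined up. I'll correct that and lower it.

Emit:
{"op": "send_rows", "data": {"steps": [{"ax": 0, "ay": 0, "az": 0, "dx": -0.002, "dy": 0.004, "dz": 0.01, "fingers": 1}, {"ax": 0, "ay": 0, "az": 0, "dx": -0.002, "dy": 0.004, "dz": 0.02, "fingers": 1}, {"ax": 0, "ay": 0, "az": 0, "dx": -0.002, "dy": 0.004, "dz": 0.03, "fingers": 1}, {"ax": 0, "ay": 0, "az": 0, "dx": -0.002, "dy": 0.004, "dz": 0.037, "fingers": 1}, {"ax": 0, "ay": 0, "az": 0, "dx": -0.002, "dy": 0.004, "dz": 0.037, "fingers": 1}, {"ax": 0, "ay": 0, "az": 0, "dx": -0.002, "dy": 0.004, "dz": 0.037, "fingers": 1}]}}

```text
clock: 5.05
eef_pos: [0.545, -0.0039, 0.2256]
tcp_rot: [3.142, -0.0, -0.001]
contact_force: [-3.8, 0.8, 7.7]
grip_width: 0.391
```

```bash
cat > st.py <<'E'
from h import *
np.set_printoptions(precision=4,suppress=True)
def st():
    x=bot.read_state(); print(x["clock"],x["eef_pos"],x["tcp_rot"],x["contact_force"],x["torque"],x["grip_width"])
E
python3 - <<'E'
from st import *
s=get_image("scene");crop(s,215,180,45,55,12,"pics/g6.png");st()
E
```

```text
5.1 [ 0.545  -0.0039  0.2256] [ 3.1415 -0.     -0.001 ] [-3.7075  0.0076  6.5916] [-0.0705  0.5698 -0.0172] 0.38864121942327534
```

View pics/g6.png

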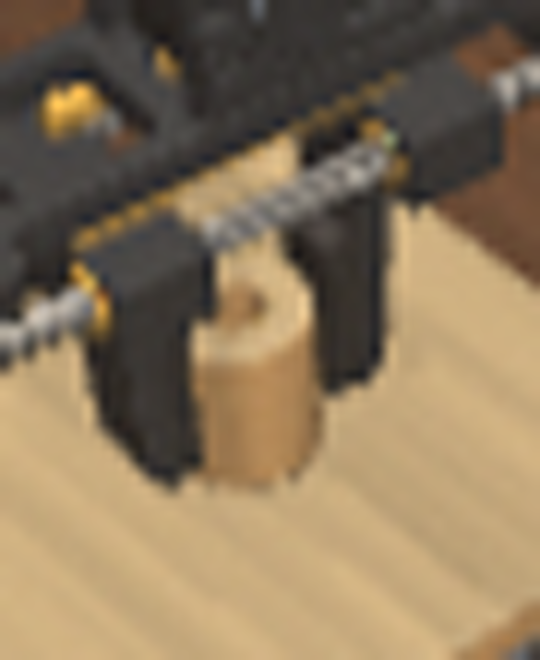

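The column is on the board, with about 7 N pushing up. I'll open the fingers and look at the fit.

Emit:
{"op": "send_rows", "data": {"steps": [{"ax": 0, "ay": 0, "az": 0, "dx": 0, "dy": 0, "dz": -0.003, "fingers": 0.5}, {"ax": 0, "ay": 0, "az": 0, "dx": 0, "dy": 0, "dz": -0.003, "fingers": 0.4}, {"ax": 0, "ay": 0, "az": 0, "dx": 0, "dy": 0, "dz": -0.003, "fingers": 0.4}, {"ax": 0, "ay": 0, "az": 0, "dx": 0, "dy": 0, "dz": -0.06, "fingers": 0.4}, {"ax": 0, "ay": 0, "az": 0, "dx": 0, "dy": 0, "dz": -0.16, "fingers": 0.4}, {"ax": 0, "ay": 0, "az": 0, "dx": 0, "dy": 0.1, "dz": -0.2, "fingers": 0.4}, {"ax": 0, "ay": 0, "az": 0, "dx": 0, "dy": 0.2, "dz": -0.2, "fingers": 0.4}, {"ax": 0, "ay": 0, "az": 0, "dx": 0, "dy": 0.3, "dz": -0.2, "fingers": 0.4}, {"ax": 0, "ay": 0, "az": 0, "dx": 0, "dy": 0.4, "dz": -0.2, "fingers": 0.4}, {"ax": 0, "ay": 0, "az": 0, "dx": 0, "dy": 0.48, "dz": -0.2, "fingers": 0.4}, {"ax": 0, "ay": 0, "az": 0, "dx": 0, "dy": 0.498, "dz": -0.2, "fingers": 0.4}, {"ax": 0, "ay": 0, "az": 0, "dx": 0, "dy": 0.498, "dz": -0.2, "fingers": 0.4}]}}

```text
clock: 6.3
eef_pos: [0.5446, -0.2544, 0.3247]
tcp_rot: [-3.141, 0.005, 0.001]
contact_force: [0.1, 0.3, 0.3]
grip_width: 0.6
```

```bash
python3 - <<'E'
from st import *
s=get_image("scene");t=get_image("top");st()
def g(d,u,v,w,n):
    im=d["image"][v:v+w,u:u+w,::-1];return cv2.resize(im,(390,390),interpolation=cv2.INTER_CUBIC)
cv2.imwrite("pics/g7.png",np.hstack([g(t,238,147,39,0),g(s,215,185,39,0)]))
crop(s,100,90,160,150,5,"pics/g8.png")
E
```

```text
6.4 [ 0.5449 -0.2519  0.3247] [-3.1404 -0.0003  0.0013] [ 0.2552  0.5656 -0.606 ] [-0.0423  0.032  -0.0023] 0.5994923701265322
```

View pics/g7.png

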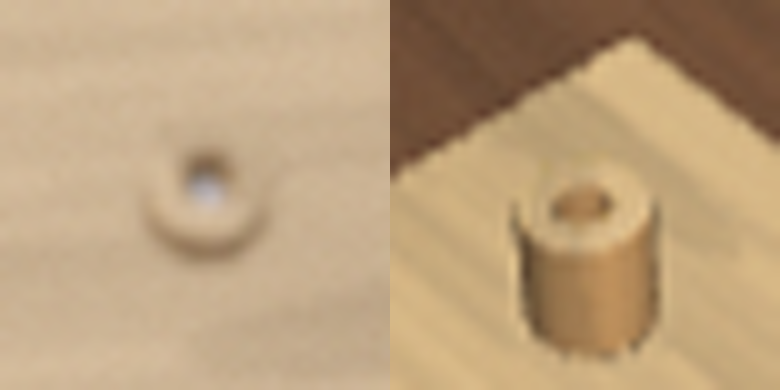

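View pics/g8.png

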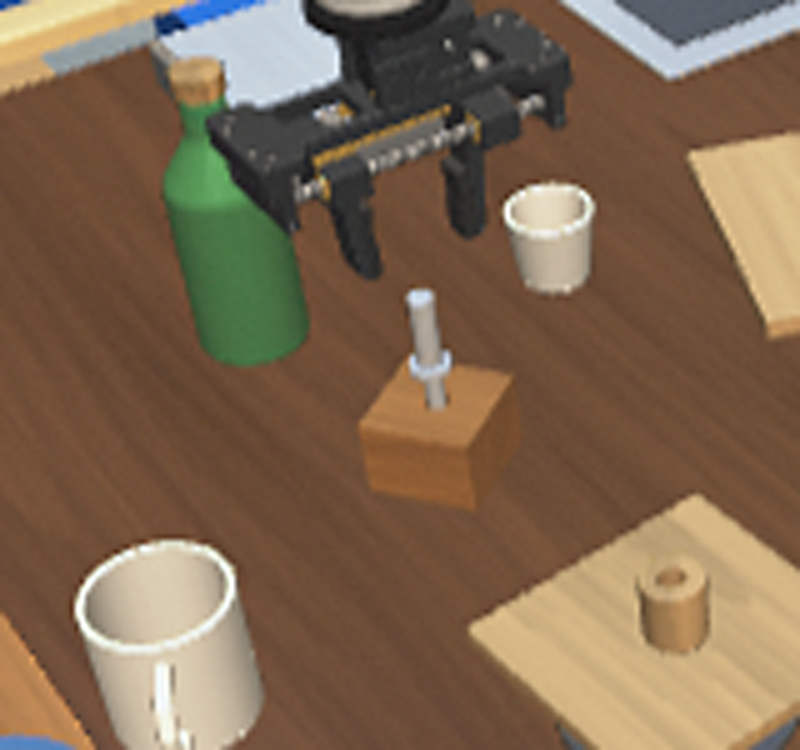

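The column stands upright, and the bush shows through its bore in the top view at crop (207,190). The gripper is above the rod, clear of the bottle. I'll work out the column's position and lower onto the rod.

Emit:
{"op": "send_rows", "data": {"steps": [{"ax": 0, "ay": 0, "az": 0, "dx": 0.003, "dy": 0.003, "dz": 0.05, "fingers": 0.4}, {"ax": 0, "ay": 0, "az": 0, "dx": 0.003, "dy": 0.003, "dz": 0.1, "fingers": 0.4}, {"ax": 0, "ay": 0, "az": 0, "dx": 0.003, "dy": 0.003, "dz": 0.144, "fingers": 0.4}, {"ax": 0, "ay": 0, "az": 0, "dx": 0.003, "dy": 0.003, "dz": 0.144, "fingers": 0.4}, {"ax": 0, "ay": 0, "az": 0, "dx": 0.003, "dy": 0.003, "dz": 0.144, "fingers": 0.4}, {"ax": 0, "ay": 0, "az": 0, "dx": 0.003, "dy": 0.003, "dz": 0.144, "fingers": 0.4}]}}

```text
clock: 7.0
eef_pos: [0.5473, -0.2538, 0.2548]
tcp_rot: [3.14, 0.002, 0.003]
contact_force: [0.3, 0.4, 0.2]
grip_width: 0.6
```

```bash
python3 - <<'E'
from st import *
s=get_image("scene");t=get_image("top");st()
T=lambda u0,v0,k,x,y:(u0+x/k-.5+.5/k,v0+y/k-.5+.5/k)
print(atz(t,*T(238,147,10,207,172),.09),atz(s,*T(215,185,10,583-390,204),.09),tri(t,T(238,147,10,207,172),s,T(215,185,10,583-390,204)))
crop(s,140,90,90,90,7,"pics/g9.png")
E
```

```text
7.1 [ 0.5471 -0.2543  0.2549] [3.14   0.0009 0.0034] [1.2416 0.345  0.9361] [-0.0844  0.0722  0.0266] 0.5981312548245081
[ 0.5464 -0.0036  0.09  ] [ 0.5431 -0.0054  0.09  ] (array([ 0.5452, -0.0032,  0.093 ]), np.float64(0.001357498830490388))
```

View pics/g9.png

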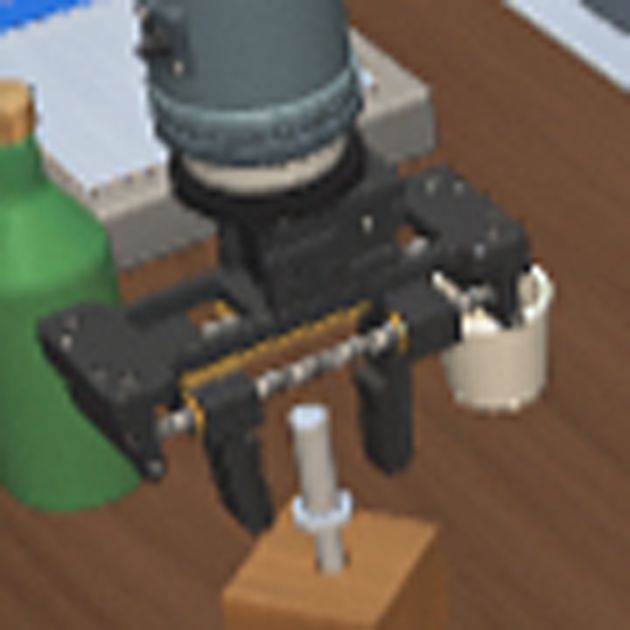

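Emit:
{"op": "send_rows", "data": {"steps": [{"ax": 0, "ay": 0, "az": 0, "dx": 0, "dy": 0, "dz": 0.004, "fingers": 0.6}, {"ax": 0, "ay": 0, "az": 0, "dx": 0, "dy": 0, "dz": 0.004, "fingers": 1}, {"ax": 0, "ay": 0, "az": 0, "dx": 0, "dy": 0, "dz": 0.004, "fingers": 1}, {"ax": 0, "ay": 0, "az": 0, "dx": 0, "dy": 0, "dz": 0.004, "fingers": 1}, {"ax": 0, "ay": 0, "az": 0, "dx": 0, "dy": 0, "dz": 0.004, "fingers": 1}, {"ax": 0, "ay": 0, "az": 0, "dx": 0, "dy": 0, "dz": 0.004, "fingers": 1}, {"ax": 0, "ay": 0, "az": 0, "dx": 0, "dy": 0, "dz": 0.004, "fingers": 1}]}}

```text
clock: 7.8
eef_pos: [0.5465, -0.2544, 0.2512]
tcp_rot: [3.142, -0.0, 0.0]
contact_force: [0.0, -0.1, 0.3]
grip_width: 0.17
```

```bash
python3 - <<'E'
from st import *
s=get_image("scene");st()
crop(s,160,130,60,60,9,"pics/g10.png")
E
```

```text
7.85 [ 0.5465 -0.2544  0.2512] [ 3.1416 -0.0001  0.0001] [-0.3312  0.0335 -0.7738] [-0.0596  0.0498 -0.0655] 0.17445859325109048
```

View pics/g10.png

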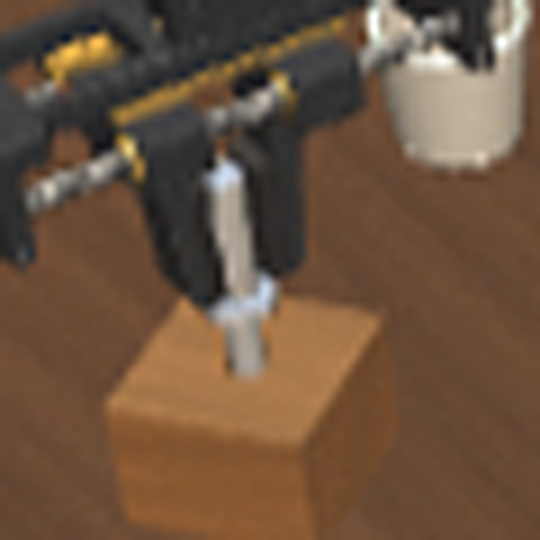

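The rod is gripped (16 mm opening), and with its tip on the counter the TCP is at z = 0.251. I'll lift it and carry it over.

Emit:
{"op": "send_rows", "data": {"steps": [{"ax": 0, "ay": 0, "az": 0, "dx": 0, "dy": 0, "dz": -0.06, "fingers": 1}, {"ax": 0, "ay": 0, "az": 0, "dx": 0, "dy": 0, "dz": -0.15, "fingers": 1}, {"ax": 0, "ay": 0, "az": 0, "dx": 0, "dy": 0, "dz": -0.25, "fingers": 1}, {"ax": 0, "ay": 0, "az": 0, "dx": 0, "dy": -0.06, "dz": -0.25, "fingers": 1}, {"ax": 0, "ay": 0, "az": 0, "dx": 0, "dy": -0.14, "dz": -0.25, "fingers": 1}, {"ax": 0, "ay": 0, "az": 0, "dx": 0, "dy": -0.24, "dz": -0.25, "fingers": 1}, {"ax": 0, "ay": 0, "az": 0, "dx": -0.002, "dy": -0.34, "dz": -0.25, "fingers": 1}, {"ax": 0, "ay": 0, "az": 0, "dx": -0.002, "dy": -0.43, "dz": -0.25, "fingers": 1}, {"ax": 0, "ay": 0, "az": 0, "dx": -0.002, "dy": -0.48, "dz": -0.25, "fingers": 1}, {"ax": 0, "ay": 0, "az": 0, "dx": -0.002, "dy": -0.502, "dz": -0.25, "fingers": 1}, {"ax": 0, "ay": 0, "az": 0, "dx": -0.002, "dy": -0.502, "dz": -0.25, "fingers": 1}, {"ax": 0, "ay": 0, "az": 0, "dx": -0.002, "dy": -0.502, "dz": -0.25, "fingers": 1}]}}

```text
clock: 9.05
eef_pos: [0.5457, -0.0042, 0.3761]
tcp_rot: [3.141, -0.0, -0.0]
contact_force: [-0.1, -0.1, -1.0]
grip_width: 0.171
```

Emit:
{"op": "send_rows", "data": {"steps": [{"ax": 0, "ay": 0, "az": 0, "dx": 0, "dy": 0, "dz": 0, "fingers": 1}, {"ax": 0, "ay": 0, "az": 0, "dx": 0, "dy": 0, "dz": 0, "fingers": 1}, {"ax": 0, "ay": 0, "az": 0, "dx": 0, "dy": 0, "dz": 0, "fingers": 1}]}}

```text
clock: 9.35
eef_pos: [0.5456, -0.0043, 0.3761]
tcp_rot: [3.142, -0.002, -0.0]
contact_force: [-0.2, -0.2, -1.0]
grip_width: 0.168
```

```bash
python3 - <<'E'
from st import *
s=get_image("scene");t=get_image("top");st()
crop(s,200,150,70,80,8,"pics/g11.png")
crop(t,220,120,80,80,7,"pics/g12.png")
E
```

```text
9.45 [ 0.5455 -0.004   0.3761] [-3.1416  0.0015  0.0003] [ 0.4549 -0.0377 -0.6194] [-0.0906  0.0625  0.001 ] 0.16793718378453207
```

View pics/g11.png

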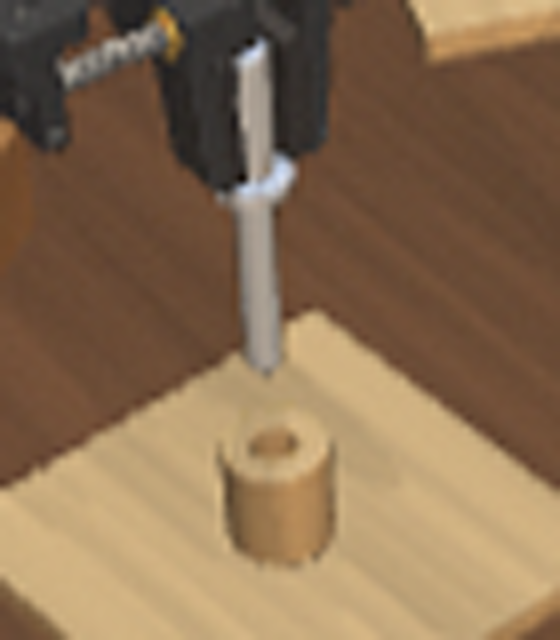

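View pics/g12.png

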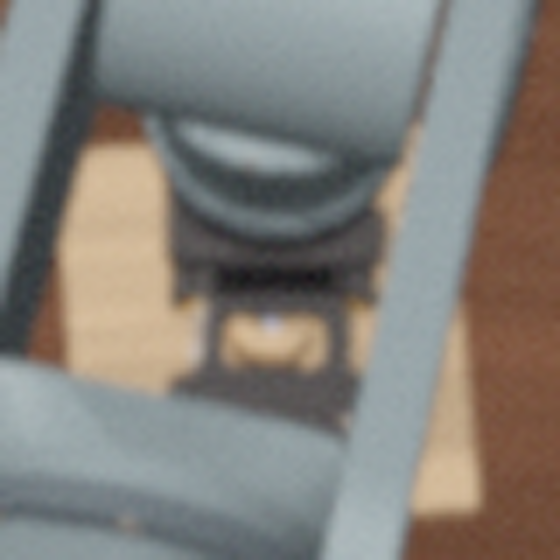

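```bash
python3 - <<'E'
from st import *
s=get_image("scene");st()
im=cv2.resize(s["image"][150:230,200:270,::-1],None,fx=8,fy=8,interpolation=cv2.INTER_CUBIC)
def circ(x,y,z,r,c):
    for a in np.linspace(0,6.283,80):
        u,v=proj(s,[x+r*np.cos(a),y+r*np.sin(a),z]); cv2.circle(im,(int((u-200+.5)*8),int((v-150+.5)*8)),0,c,-1)
T=lambda x,y:(200+x/8-.44,150+y/8-.44)
print("bore",atz(s,*T(273,444),.09),"tip",atz(s,*T(265,367),.125))
circ(.5455,-.0040,.125,.0045,(0,0,255));circ(.5455,-.004,.127,.006,(0,0,255));circ(.5455,-.004,.125+.077,.013,(0,0,255));
for z in(.09,):circ(.5433,-.0045,z,.018,(0,255,0));circ(.5433,-.0045,z,.0075,(0,255,0))
cv2.imwrite("pics/g13.png",im[:,100:400])
E
```

```text
9.5 [ 0.5455 -0.0038  0.3762] [-3.1416  0.0011  0.0001] [ 0.119  -0.4603 -0.9507] [-0.0571  0.049   0.0154] 0.16934395679863393
bore [ 0.5437 -0.0053  0.09  ] tip [ 0.5448 -0.0044  0.125 ]
```

View pics/g13.png

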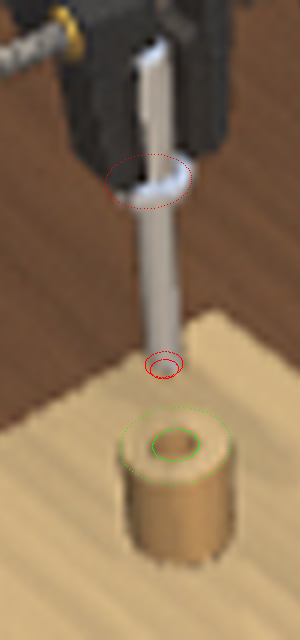

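The tip is within about 1.5 mm of the bore's centre, inside the 3 mm entry tolerance. I'll lower into the column.

Emit:
{"op": "send_rows", "data": {"steps": [{"ax": 0, "ay": 0, "az": 0, "dx": -0.002, "dy": 0.001, "dz": 0.03, "fingers": 1}, {"ax": 0, "ay": 0, "az": 0, "dx": -0.002, "dy": 0.001, "dz": 0.06, "fingers": 1}, {"ax": 0, "ay": 0, "az": 0, "dx": -0.002, "dy": 0.001, "dz": 0.08, "fingers": 1}, {"ax": 0, "ay": 0, "az": 0, "dx": -0.002, "dy": 0.001, "dz": 0.1, "fingers": 1}, {"ax": 0, "ay": 0, "az": 0, "dx": -0.002, "dy": 0.001, "dz": 0.12, "fingers": 1}, {"ax": 0, "ay": 0, "az": 0, "dx": -0.002, "dy": 0.001, "dz": 0.13, "fingers": 1}, {"ax": 0, "ay": 0, "az": 0, "dx": -0.002, "dy": 0.001, "dz": 0.13, "fingers": 1}]}}

```text
clock: 10.2
eef_pos: [0.5443, -0.0038, 0.3103]
tcp_rot: [-3.141, -0.0, 0.002]
contact_force: [-0.1, 1.4, -1.1]
grip_width: 0.172
```

```bash
python3 - <<'E'
from st import *
s=get_image("scene");st()
crop(s,200,150,70,80,8,"pics/g14.png")
st()
E
```

```text
10.25 [ 0.5445 -0.0038  0.311 ] [-3.1415 -0.0001  0.0008] [-0.1114  0.1882 -0.7561] [-0.0788  0.0701  0.041 ] 0.1691460279371558
10.25 [ 0.5445 -0.0038  0.311 ] [-3.1415 -0.0001  0.0008] [-0.1114  0.1882 -0.7561] [-0.0788  0.0701  0.041 ] 0.1691460279371558
```

View pics/g14.png

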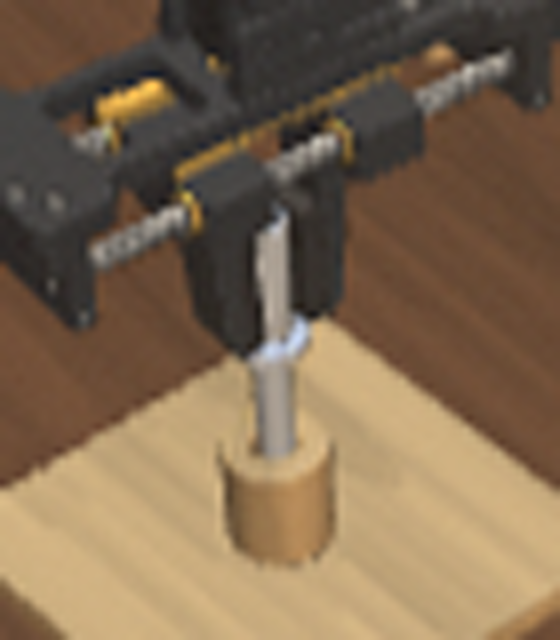

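The rod is in the bore with no contact force. I'll go on slowly through the board's hole.

Emit:
{"op": "send_rows", "data": {"steps": [{"ax": 0, "ay": 0, "az": 0, "dx": 0, "dy": 0, "dz": 0.01, "fingers": 1}, {"ax": 0, "ay": 0, "az": 0, "dx": 0, "dy": 0, "dz": 0.02, "fingers": 1}, {"ax": 0, "ay": 0, "az": 0, "dx": 0, "dy": 0, "dz": 0.026, "fingers": 1}, {"ax": 0, "ay": 0, "az": 0, "dx": 0, "dy": 0, "dz": 0.026, "fingers": 1}, {"ax": 0, "ay": 0, "az": 0, "dx": 0, "dy": 0, "dz": 0.026, "fingers": 1}]}}

```text
clock: 10.75
eef_pos: [0.5445, -0.0037, 0.2981]
tcp_rot: [-3.141, -0.0, 0.0]
contact_force: [0.3, -0.2, -0.9]
grip_width: 0.17
```

Emit:
{"op": "send_rows", "data": {"steps": [{"ax": 0, "ay": 0, "az": 0, "dx": 0, "dy": 0, "dz": 0.004, "fingers": 1}, {"ax": 0, "ay": 0, "az": 0, "dx": 0, "dy": 0, "dz": 0.008, "fingers": 1}, {"ax": 0, "ay": 0, "az": 0, "dx": 0, "dy": 0, "dz": 0.012, "fingers": 1}, {"ax": 0, "ay": 0, "az": 0, "dx": 0, "dy": 0, "dz": 0.012, "fingers": 1}, {"ax": 0, "ay": 0, "az": 0, "dx": 0, "dy": 0, "dz": 0.012, "fingers": 1}]}}

```text
clock: 11.25
eef_pos: [0.5444, -0.0039, 0.292]
tcp_rot: [3.142, -0.0, -0.001]
contact_force: [0.4, 1.3, -2.2]
grip_width: 0.171
```

Emit:
{"op": "send_rows", "data": {"steps": [{"ax": 0, "ay": 0, "az": 0, "dx": 0, "dy": 0, "dz": 0.002, "fingers": 1}, {"ax": 0, "ay": 0, "az": 0, "dx": 0, "dy": 0, "dz": 0.002, "fingers": 1}, {"ax": 0, "ay": 0, "az": 0, "dx": 0, "dy": 0, "dz": 0.004, "fingers": 1}, {"ax": 0, "ay": 0, "az": 0, "dx": 0, "dy": 0, "dz": 0.004, "fingers": 1}]}}

```text
clock: 11.65
eef_pos: [0.5445, -0.0039, 0.2902]
tcp_rot: [3.142, -0.0, 0.0]
contact_force: [0.1, 0.0, -0.8]
grip_width: 0.173
```

Emit:
{"op": "send_rows", "data": {"steps": [{"ax": 0, "ay": 0, "az": 0, "dx": 0, "dy": 0, "dz": 0.001, "fingers": 1}, {"ax": 0, "ay": 0, "az": 0, "dx": 0, "dy": 0, "dz": 0.002, "fingers": 1}, {"ax": 0, "ay": 0, "az": 0, "dx": 0, "dy": 0, "dz": 0.002, "fingers": 1}, {"ax": 0, "ay": 0, "az": 0, "dx": 0, "dy": 0, "dz": 0.002, "fingers": 1}]}}

```text
clock: 12.05
eef_pos: [0.5446, -0.0039, 0.2894]
tcp_rot: [3.142, -0.0, 0.0]
contact_force: [-0.0, 0.8, 1.2]
grip_width: 0.174
```

Emit:
{"op": "send_rows", "data": {"steps": [{"ax": 0, "ay": 0, "az": 0, "dx": 0, "dy": 0, "dz": 0.001, "fingers": 1}, {"ax": 0, "ay": 0, "az": 0, "dx": 0, "dy": 0, "dz": 0.002, "fingers": 1}, {"ax": 0, "ay": 0, "az": 0, "dx": 0, "dy": 0, "dz": 0.002, "fingers": 1}, {"ax": 0, "ay": 0, "az": 0, "dx": 0, "dy": 0, "dz": 0.002, "fingers": 1}]}}

```text
clock: 12.45
eef_pos: [0.5446, -0.0039, 0.2884]
tcp_rot: [3.141, -0.0, 0.001]
contact_force: [0.8, 1.3, 3.4]
grip_width: 0.169
```

I touched the bush at a tip height of 39.0 mm, and it is pressed about 1 mm at 4 N. Now I'll drag outward and search along the 7 mm circle, starting towards +x+y, where the hole looked darker.

Emit:
{"op": "send_rows", "data": {"steps": [{"ax": 0, "ay": 0, "az": 0, "dx": 0.0015, "dy": -0.0025, "dz": 0, "fingers": 1}, {"ax": 0, "ay": 0, "az": 0, "dx": 0.003, "dy": -0.005, "dz": 0, "fingers": 1}, {"ax": 0, "ay": 0, "az": 0, "dx": 0.004, "dy": -0.007, "dz": 0, "fingers": 1}, {"ax": 0, "ay": 0, "az": 0, "dx": 0.004, "dy": -0.007, "dz": 0, "fingers": 1}]}}

```text
clock: 12.85
eef_pos: [0.5465, -0.0005, 0.2882]
tcp_rot: [3.141, 0.0, -0.001]
contact_force: [-1.3, -1.7, 3.4]
grip_width: 0.173
```

Emit:
{"op": "send_rows", "data": {"steps": [{"ax": 0, "ay": 0, "az": 0, "dx": 0.0015, "dy": -0.0025, "dz": 0, "fingers": 1}, {"ax": 0, "ay": 0, "az": 0, "dx": 0.003, "dy": -0.005, "dz": 0, "fingers": 1}, {"ax": 0, "ay": 0, "az": 0, "dx": 0.004, "dy": -0.007, "dz": 0, "fingers": 1}, {"ax": 0, "ay": 0, "az": 0, "dx": 0.004, "dy": -0.007, "dz": 0, "fingers": 1}]}}

```text
clock: 13.25
eef_pos: [0.5486, 0.0032, 0.2882]
tcp_rot: [3.142, 0.0, 0.0]
contact_force: [-1.0, -1.5, 2.9]
grip_width: 0.172
```

Emit:
{"op": "send_rows", "data": {"steps": [{"ax": 0, "ay": 0, "az": 0, "dx": -0.0025, "dy": -0.001, "dz": 0, "fingers": 1}, {"ax": 0, "ay": 0, "az": 0, "dx": -0.005, "dy": -0.0015, "dz": 0, "fingers": 1}, {"ax": 0, "ay": 0, "az": 0, "dx": -0.007, "dy": -0.002, "dz": 0, "fingers": 1}, {"ax": 0, "ay": 0, "az": 0, "dx": -0.007, "dy": -0.002, "dz": 0, "fingers": 1}]}}

```text
clock: 13.65
eef_pos: [0.5453, 0.0042, 0.2886]
tcp_rot: [-3.142, 0.0, -0.003]
contact_force: [2.8, -1.4, 2.1]
grip_width: 0.17
```

Emit:
{"op": "send_rows", "data": {"steps": [{"ax": 0, "ay": 0, "az": 0, "dx": -0.0025, "dy": 0.0005, "dz": 0, "fingers": 1}, {"ax": 0, "ay": 0, "az": 0, "dx": -0.005, "dy": 0.001, "dz": 0, "fingers": 1}, {"ax": 0, "ay": 0, "az": 0, "dx": -0.007, "dy": 0.002, "dz": 0, "fingers": 1}, {"ax": 0, "ay": 0, "az": 0, "dx": -0.007, "dy": 0.002, "dz": 0, "fingers": 1}]}}

```text
clock: 14.05
eef_pos: [0.5416, 0.0033, 0.2884]
tcp_rot: [-3.141, 0.0, -0.001]
contact_force: [2.1, 1.4, 4.6]
grip_width: 0.171
```

Emit:
{"op": "send_rows", "data": {"steps": [{"ax": 0, "ay": 0, "az": 0, "dx": -0.002, "dy": 0.0015, "dz": 0, "fingers": 1}, {"ax": 0, "ay": 0, "az": 0, "dx": -0.004, "dy": 0.0035, "dz": 0, "fingers": 1}, {"ax": 0, "ay": 0, "az": 0, "dx": -0.0055, "dy": 0.005, "dz": 0, "fingers": 1}, {"ax": 0, "ay": 0, "az": 0, "dx": -0.0055, "dy": 0.005, "dz": 0, "fingers": 1}]}}

```text
clock: 14.45
eef_pos: [0.5387, 0.0007, 0.2882]
tcp_rot: [-3.141, 0.0, 0.0]
contact_force: [3.0, 1.3, 3.7]
grip_width: 0.172
```

Emit:
{"op": "send_rows", "data": {"steps": [{"ax": 0, "ay": 0, "az": 0, "dx": -0.001, "dy": 0.0025, "dz": 0, "fingers": 1}, {"ax": 0, "ay": 0, "az": 0, "dx": -0.0015, "dy": 0.005, "dz": 0, "fingers": 1}, {"ax": 0, "ay": 0, "az": 0, "dx": -0.002, "dy": 0.007, "dz": 0, "fingers": 1}, {"ax": 0, "ay": 0, "az": 0, "dx": -0.002, "dy": 0.007, "dz": 0, "fingers": 1}]}}

```text
clock: 14.85
eef_pos: [0.5376, -0.0029, 0.2881]
tcp_rot: [-3.141, 0.0, 0.001]
contact_force: [2.1, 2.1, 4.8]
grip_width: 0.173
```

Emit:
{"op": "send_rows", "data": {"steps": [{"ax": 0, "ay": 0, "az": 0, "dx": 0.0005, "dy": 0.0025, "dz": 0, "fingers": 1}, {"ax": 0, "ay": 0, "az": 0, "dx": 0.0015, "dy": 0.005, "dz": 0, "fingers": 1}, {"ax": 0, "ay": 0, "az": 0, "dx": 0.0025, "dy": 0.007, "dz": 0, "fingers": 1}, {"ax": 0, "ay": 0, "az": 0, "dx": 0.0025, "dy": 0.007, "dz": 0, "fingers": 1}]}}

```text
clock: 15.25
eef_pos: [0.5387, -0.0064, 0.2879]
tcp_rot: [-3.141, 0.0, 0.002]
contact_force: [0.2, 2.6, 4.2]
grip_width: 0.17
```

Emit:
{"op": "send_rows", "data": {"steps": [{"ax": 0, "ay": 0, "az": 0, "dx": 0.0015, "dy": 0.002, "dz": 0, "fingers": 1}, {"ax": 0, "ay": 0, "az": 0, "dx": 0.0035, "dy": 0.004, "dz": 0, "fingers": 1}, {"ax": 0, "ay": 0, "az": 0, "dx": 0.005, "dy": 0.005, "dz": 0, "fingers": 1}, {"ax": 0, "ay": 0, "az": 0, "dx": 0.005, "dy": 0.005, "dz": 0, "fingers": 1}]}}

```text
clock: 15.65
eef_pos: [0.5412, -0.009, 0.2878]
tcp_rot: [3.142, -0.0, -0.003]
contact_force: [-2.4, 2.5, 3.0]
grip_width: 0.175
```

Emit:
{"op": "send_rows", "data": {"steps": [{"ax": 0, "ay": 0, "az": 0, "dx": 0.0025, "dy": 0.001, "dz": 0, "fingers": 1}, {"ax": 0, "ay": 0, "az": 0, "dx": 0.005, "dy": 0.002, "dz": 0, "fingers": 1}, {"ax": 0, "ay": 0, "az": 0, "dx": 0.0075, "dy": 0.002, "dz": 0, "fingers": 1}, {"ax": 0, "ay": 0, "az": 0, "dx": 0.0075, "dy": 0.002, "dz": 0, "fingers": 1}]}}

```text
clock: 16.05
eef_pos: [0.5454, -0.0101, 0.2881]
tcp_rot: [3.141, -0.0, -0.0]
contact_force: [-2.8, 0.5, 1.8]
grip_width: 0.174
```

Emit:
{"op": "send_rows", "data": {"steps": [{"ax": 0, "ay": 0, "az": 0, "dx": 0.0025, "dy": -0.0005, "dz": 0, "fingers": 1}, {"ax": 0, "ay": 0, "az": 0, "dx": 0.005, "dy": -0.001, "dz": 0, "fingers": 1}, {"ax": 0, "ay": 0, "az": 0, "dx": 0.007, "dy": -0.002, "dz": 0, "fingers": 1}, {"ax": 0, "ay": 0, "az": 0, "dx": 0.007, "dy": -0.002, "dz": 0, "fingers": 1}]}}

```text
clock: 16.45
eef_pos: [0.5489, -0.0089, 0.2882]
tcp_rot: [3.141, 0.0, 0.0]
contact_force: [-1.9, -0.6, 2.8]
grip_width: 0.17
```

Emit:
{"op": "send_rows", "data": {"steps": [{"ax": 0, "ay": 0, "az": 0, "dx": 0.002, "dy": -0.0015, "dz": 0, "fingers": 1}, {"ax": 0, "ay": 0, "az": 0, "dx": 0.0035, "dy": -0.0035, "dz": 0, "fingers": 1}, {"ax": 0, "ay": 0, "az": 0, "dx": 0.0045, "dy": -0.005, "dz": 0, "fingers": 1}, {"ax": 0, "ay": 0, "az": 0, "dx": 0.0045, "dy": -0.005, "dz": 0, "fingers": 1}]}}

```text
clock: 16.85
eef_pos: [0.5512, -0.0063, 0.2883]
tcp_rot: [3.141, 0.0, 0.001]
contact_force: [-2.5, -1.2, 2.7]
grip_width: 0.17
```

Emit:
{"op": "send_rows", "data": {"steps": [{"ax": 0, "ay": 0, "az": 0, "dx": 0.001, "dy": -0.0025, "dz": 0, "fingers": 1}, {"ax": 0, "ay": 0, "az": 0, "dx": 0.0015, "dy": -0.005, "dz": 0, "fingers": 1}, {"ax": 0, "ay": 0, "az": 0, "dx": 0.002, "dy": -0.007, "dz": 0, "fingers": 1}, {"ax": 0, "ay": 0, "az": 0, "dx": 0.002, "dy": -0.007, "dz": 0, "fingers": 1}]}}

```text
clock: 17.25
eef_pos: [0.5522, -0.0028, 0.2883]
tcp_rot: [3.141, 0.0, 0.001]
contact_force: [-0.5, -2.9, 3.1]
grip_width: 0.176
```

Emit:
{"op": "send_rows", "data": {"steps": [{"ax": 0, "ay": 0, "az": 0, "dx": 0, "dy": -0.0025, "dz": 0, "fingers": 1}, {"ax": 0, "ay": 0, "az": 0, "dx": -0.001, "dy": -0.005, "dz": 0, "fingers": 1}, {"ax": 0, "ay": 0, "az": 0, "dx": -0.002, "dy": -0.007, "dz": 0, "fingers": 1}, {"ax": 0, "ay": 0, "az": 0, "dx": -0.002, "dy": -0.007, "dz": 0, "fingers": 1}]}}

```text
clock: 17.65
eef_pos: [0.5513, 0.0007, 0.2885]
tcp_rot: [3.141, 0.0, 0.002]
contact_force: [0.1, -2.6, 1.9]
grip_width: 0.171
```

The full circle gave no catch. I'll look at the rod, column and board.

```bash
python3 - <<'E'
from st import *
s=get_image("scene");st()
crop(s,190,145,90,110,6,"pics/g15.png")
t=get_image("top");crop(t,210,115,100,100,6,"pics/g16.png")
E
```

```text
17.7 [0.5513 0.0007 0.2885] [3.1414 0.0001 0.0022] [ 0.8586 -2.1582  1.4206] [-0.7263 -0.0582  0.017 ] 0.16977802222230826
```

View pics/g15.png

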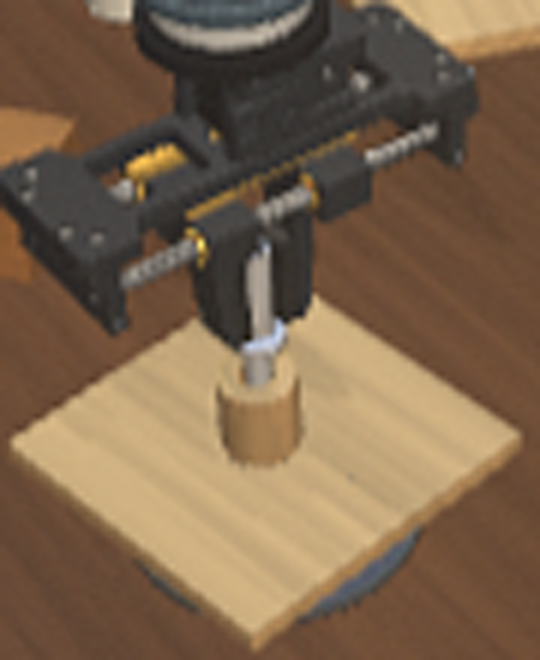

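View pics/g16.png

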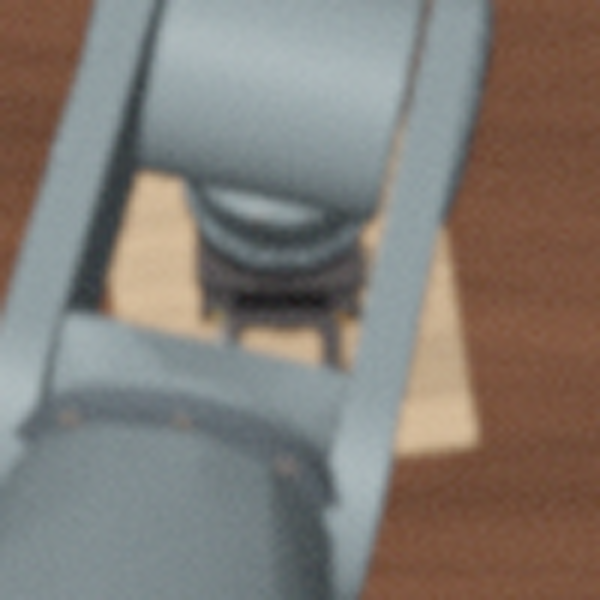

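The board and column follow the rod as intended, so my estimate of the circle's centre is probably a few mm off. I'll fit the foot's outline more carefully.

```bash
python3 - <<'E'
from st import *
from scipy.optimize import least_squares
s=get_image("scene")
im0=cv2.imread("pics/scene0.png")[:,:,::-1].copy()
for name,im in(("start",im0),("now",s["image"])):
    f_=im.astype(float); D=f_[...,2]-f_[...,0]  # B-R: foot > -10ish, wood negative
    pts=[]
    for a in np.linspace(-np.pi,np.pi,361):
        # profile radially at z=0
        rs=np.arange(.050,.085,.0004)
        uv=np.array([proj(s,[.5453+r*np.cos(a),-.0025+r*np.sin(a),0]) for r in rs],np.float32)
        pr=cv2.remap(D.astype(np.float32),uv[None,:,0],uv[None,:,1],cv2.INTER_LINEAR)[0]
        # need foot inside (>-5) then wood outside (<-25)
        out=pr[-12:].mean(); 
        if out>-15 or pr[:60].max()<5: continue
        i=np.where(pr>5)[0].max(); h=(max(pr[max(0,i-8):i+1])+out)/2
        j=i
        while j<len(pr)-1 and pr[j]>h:j+=1
        pts.append((a,rs[j]))
    P=np.array(pts)
    xy=np.c_[.5453+P[:,1]*np.cos(P[:,0]),-.0025+P[:,1]*np.sin(P[:,0])]
    r=least_squares(lambda p:np.hypot(xy[:,0]-p[0],xy[:,1]-p[1])-p[2],[.545,-.003,.068],loss="soft_l1",f_scale=.0005)
    r2=least_squares(lambda p:np.hypot(xy[:,0]-p[0],xy[:,1]-p[1])-.068,[.545,-.003],loss="soft_l1",f_scale=.0005)
    print(name,len(P),r.x,r2.x,np.degrees(P[:,0].min()),np.degrees(P[:,0].max()),np.round(P[::6,0]*57.3),np.round(P[::6,1]*1000,1))
E
```

```text
start 69 [ 0.5455 -0.0043  0.0673] [ 0.545  -0.0052] -9.99999999999999 125.00000000000001 [-10.   2.  68.  75.  81.  87.  93.  99. 105. 111. 117. 123.] [68.  67.6 66.4 66.  65.6 66.  64.8 65.2 65.2 65.6 65.6 66. ]
now 47 [ 0.5478 -0.0157  0.0786] [ 0.5459 -0.005 ] 76.0 125.00000000000001 [ 76.  83.  89.  95. 101. 107. 113. 119.] [66.  66.  65.2 66.  64.8 65.6 65.6 65.6]
```

The foot's axis is more likely near (0.5457, −0.0043) in robot coordinates. At only 2 mm of press, the two chamfers could also cam the rod over the socket mid-move. I'll press a bit deeper (about 7 N, well under 20) and use shorter steps.

Emit:
{"op": "send_rows", "data": {"steps": [{"ax": 0, "ay": 0, "az": 0, "dx": 0, "dy": 0, "dz": 0.002, "fingers": 1}, {"ax": 0, "ay": 0, "az": 0, "dx": 0, "dy": 0, "dz": 0.004, "fingers": 1}, {"ax": 0, "ay": 0, "az": 0, "dx": 0, "dy": 0, "dz": 0.004, "fingers": 1}, {"ax": 0, "ay": 0, "az": 0, "dx": 0, "dy": 0, "dz": 0.004, "fingers": 1}]}}

```text
clock: 18.2
eef_pos: [0.5513, 0.0006, 0.2866]
tcp_rot: [3.141, -0.0, 0.002]
contact_force: [2.2, -2.1, 5.6]
grip_width: 0.17
```

Emit:
{"op": "send_rows", "data": {"steps": [{"ax": 0, "ay": 0, "az": 0, "dx": 0.0015, "dy": 0.001, "dz": 0, "fingers": 1}, {"ax": 0, "ay": 0, "az": 0, "dx": 0.002, "dy": 0.003, "dz": 0, "fingers": 1}, {"ax": 0, "ay": 0, "az": 0, "dx": 0.002, "dy": 0.005, "dz": 0, "fingers": 1}]}}

```text
clock: 18.5
eef_pos: [0.552, -0.0015, 0.2865]
tcp_rot: [-3.14, 0.0, 0.0]
contact_force: [0.2, 0.4, 6.2]
grip_width: 0.171
```

Emit:
{"op": "send_rows", "data": {"steps": [{"ax": 0, "ay": 0, "az": 0, "dx": 0.0005, "dy": 0.002, "dz": 0, "fingers": 1}, {"ax": 0, "ay": 0, "az": 0, "dx": 0.0005, "dy": 0.004, "dz": 0, "fingers": 1}, {"ax": 0, "ay": 0, "az": 0, "dx": 0.0005, "dy": 0.005, "dz": 0, "fingers": 1}]}}

```text
clock: 18.8
eef_pos: [0.5522, -0.0038, 0.2864]
tcp_rot: [-3.14, 0.0, 0.0]
contact_force: [-0.8, 0.7, 6.7]
grip_width: 0.169
```

Emit:
{"op": "send_rows", "data": {"steps": [{"ax": 0, "ay": 0, "az": 0, "dx": 0, "dy": 0.002, "dz": 0, "fingers": 1}, {"ax": 0, "ay": 0, "az": 0, "dx": 0, "dy": 0.004, "dz": 0, "fingers": 1}, {"ax": 0, "ay": 0, "az": 0, "dx": 0, "dy": 0.006, "dz": 0, "fingers": 1}]}}

```text
clock: 19.1
eef_pos: [0.5522, -0.0065, 0.2864]
tcp_rot: [-3.139, 0.0, 0.0]
contact_force: [-0.5, 2.7, 6.5]
grip_width: 0.175
```

Emit:
{"op": "send_rows", "data": {"steps": [{"ax": 0, "ay": 0, "az": 0, "dx": -0.0005, "dy": 0.0015, "dz": 0, "fingers": 1}, {"ax": 0, "ay": 0, "az": 0, "dx": -0.0015, "dy": 0.003, "dz": 0, "fingers": 1}, {"ax": 0, "ay": 0, "az": 0, "dx": -0.0025, "dy": 0.004, "dz": 0, "fingers": 1}]}}

```text
clock: 19.4
eef_pos: [0.5512, -0.0084, 0.2866]
tcp_rot: [-3.139, 0.0, -0.001]
contact_force: [1.4, 2.5, 5.6]
grip_width: 0.173
```

Emit:
{"op": "send_rows", "data": {"steps": [{"ax": 0, "ay": 0, "az": 0, "dx": -0.0015, "dy": 0.001, "dz": 0, "fingers": 1}, {"ax": 0, "ay": 0, "az": 0, "dx": -0.003, "dy": 0.002, "dz": 0, "fingers": 1}, {"ax": 0, "ay": 0, "az": 0, "dx": -0.004, "dy": 0.003, "dz": 0, "fingers": 1}]}}

```text
clock: 19.7
eef_pos: [0.5496, -0.01, 0.2868]
tcp_rot: [-3.139, 0.0, -0.004]
contact_force: [2.7, 3.6, 5.8]
grip_width: 0.172
```

Emit:
{"op": "send_rows", "data": {"steps": [{"ax": 0, "ay": 0, "az": 0, "dx": -0.0015, "dy": 0.0005, "dz": 0, "fingers": 1}, {"ax": 0, "ay": 0, "az": 0, "dx": -0.003, "dy": 0.001, "dz": 0, "fingers": 1}, {"ax": 0, "ay": 0, "az": 0, "dx": -0.0045, "dy": 0.0015, "dz": 0, "fingers": 1}]}}

```text
clock: 20.0
eef_pos: [0.5474, -0.0112, 0.2868]
tcp_rot: [-3.141, 0.0, -0.004]
contact_force: [4.8, 2.8, 5.1]
grip_width: 0.171
```

Emit:
{"op": "send_rows", "data": {"steps": [{"ax": 0, "ay": 0, "az": 0, "dx": -0.002, "dy": 0, "dz": 0, "fingers": 1}, {"ax": 0, "ay": 0, "az": 0, "dx": -0.004, "dy": 0, "dz": 0, "fingers": 1}, {"ax": 0, "ay": 0, "az": 0, "dx": -0.0055, "dy": 0, "dz": 0, "fingers": 1}]}}

```text
clock: 20.3
eef_pos: [0.5446, -0.0115, 0.2869]
tcp_rot: [-3.142, 0.0, -0.004]
contact_force: [4.5, 0.5, 5.4]
grip_width: 0.17
```

Emit:
{"op": "send_rows", "data": {"steps": [{"ax": 0, "ay": 0, "az": 0, "dx": -0.0015, "dy": -0.0005, "dz": 0, "fingers": 1}, {"ax": 0, "ay": 0, "az": 0, "dx": -0.003, "dy": -0.001, "dz": 0, "fingers": 1}, {"ax": 0, "ay": 0, "az": 0, "dx": -0.0045, "dy": -0.0015, "dz": 0, "fingers": 1}]}}

```text
clock: 20.6
eef_pos: [0.5424, -0.0111, 0.2869]
tcp_rot: [3.141, -0.0, 0.004]
contact_force: [3.2, -0.4, 4.6]
grip_width: 0.171
```

Emit:
{"op": "send_rows", "data": {"steps": [{"ax": 0, "ay": 0, "az": 0, "dx": -0.0015, "dy": -0.001, "dz": 0, "fingers": 1}, {"ax": 0, "ay": 0, "az": 0, "dx": -0.003, "dy": -0.002, "dz": 0, "fingers": 1}, {"ax": 0, "ay": 0, "az": 0, "dx": -0.004, "dy": -0.003, "dz": 0, "fingers": 1}]}}

```text
clock: 20.9
eef_pos: [0.5404, -0.0098, 0.2869]
tcp_rot: [3.14, -0.0, 0.004]
contact_force: [2.9, -1.9, 4.3]
grip_width: 0.171
```

Emit:
{"op": "send_rows", "data": {"steps": [{"ax": 0, "ay": 0, "az": 0, "dx": -0.001, "dy": -0.0015, "dz": 0, "fingers": 1}, {"ax": 0, "ay": 0, "az": 0, "dx": -0.002, "dy": -0.003, "dz": 0, "fingers": 1}, {"ax": 0, "ay": 0, "az": 0, "dx": -0.0025, "dy": -0.004, "dz": 0, "fingers": 1}]}}

```text
clock: 21.2
eef_pos: [0.5392, -0.0079, 0.287]
tcp_rot: [3.14, -0.0, 0.004]
contact_force: [4.3, -1.8, 6.0]
grip_width: 0.171
```

Emit:
{"op": "send_rows", "data": {"steps": [{"ax": 0, "ay": 0, "az": 0, "dx": -0.0005, "dy": -0.002, "dz": 0, "fingers": 1}, {"ax": 0, "ay": 0, "az": 0, "dx": -0.001, "dy": -0.004, "dz": 0, "fingers": 1}, {"ax": 0, "ay": 0, "az": 0, "dx": -0.001, "dy": -0.006, "dz": 0, "fingers": 1}]}}

```text
clock: 21.5
eef_pos: [0.5387, -0.0051, 0.287]
tcp_rot: [3.139, 0.0, 0.004]
contact_force: [3.2, -3.5, 4.6]
grip_width: 0.174
```

Emit:
{"op": "send_rows", "data": {"steps": [{"ax": 0, "ay": 0, "az": 0, "dx": 0, "dy": -0.002, "dz": 0, "fingers": 1}, {"ax": 0, "ay": 0, "az": 0, "dx": 0, "dy": -0.004, "dz": 0, "fingers": 1}, {"ax": 0, "ay": 0, "az": 0, "dx": 0.0005, "dy": -0.0055, "dz": 0, "fingers": 1}]}}

```text
clock: 21.8
eef_pos: [0.5388, -0.0024, 0.2869]
tcp_rot: [3.139, 0.0, 0.003]
contact_force: [3.5, -3.4, 5.1]
grip_width: 0.175
```

Emit:
{"op": "send_rows", "data": {"steps": [{"ax": 0, "ay": 0, "az": 0, "dx": 0.0005, "dy": -0.0015, "dz": 0, "fingers": 1}, {"ax": 0, "ay": 0, "az": 0, "dx": 0.0015, "dy": -0.003, "dz": 0, "fingers": 1}, {"ax": 0, "ay": 0, "az": 0, "dx": 0.0025, "dy": -0.0045, "dz": 0, "fingers": 1}]}}

```text
clock: 22.1
eef_pos: [0.5397, -0.0002, 0.2867]
tcp_rot: [3.139, 0.0, 0.001]
contact_force: [0.2, -4.3, 6.3]
grip_width: 0.172
```

Emit:
{"op": "send_rows", "data": {"steps": [{"ax": 0, "ay": 0, "az": 0, "dx": 0.0015, "dy": -0.001, "dz": 0, "fingers": 1}, {"ax": 0, "ay": 0, "az": 0, "dx": 0.003, "dy": -0.002, "dz": 0, "fingers": 1}, {"ax": 0, "ay": 0, "az": 0, "dx": 0.004, "dy": -0.003, "dz": 0, "fingers": 1}]}}

```text
clock: 22.4
eef_pos: [0.5411, 0.0015, 0.2862]
tcp_rot: [3.14, 0.0, -0.003]
contact_force: [-0.8, -1.8, 6.5]
grip_width: 0.169
```

Emit:
{"op": "send_rows", "data": {"steps": [{"ax": 0, "ay": 0, "az": 0, "dx": 0.0015, "dy": -0.0005, "dz": 0, "fingers": 1}, {"ax": 0, "ay": 0, "az": 0, "dx": 0.003, "dy": -0.0015, "dz": 0, "fingers": 1}, {"ax": 0, "ay": 0, "az": 0, "dx": 0.005, "dy": -0.002, "dz": 0, "fingers": 1}]}}

```text
clock: 22.7
eef_pos: [0.543, 0.0025, 0.2858]
tcp_rot: [3.14, 0.001, -0.007]
contact_force: [-3.9, -3.4, 6.9]
grip_width: 0.17
```

Emit:
{"op": "send_rows", "data": {"steps": [{"ax": 0, "ay": 0, "az": 0, "dx": 0.0015, "dy": 0, "dz": 0, "fingers": 1}, {"ax": 0, "ay": 0, "az": 0, "dx": 0.003, "dy": 0, "dz": 0, "fingers": 1}, {"ax": 0, "ay": 0, "az": 0, "dx": 0.005, "dy": 0, "dz": 0, "fingers": 1}]}}

```text
clock: 23.0
eef_pos: [0.5451, 0.0027, 0.2855]
tcp_rot: [3.141, 0.001, -0.01]
contact_force: [-5.1, -1.8, 7.1]
grip_width: 0.168
```

Emit:
{"op": "send_rows", "data": {"steps": [{"ax": 0, "ay": 0, "az": 0, "dx": 0.0015, "dy": 0.0005, "dz": 0, "fingers": 1}, {"ax": 0, "ay": 0, "az": 0, "dx": 0.003, "dy": 0.001, "dz": 0, "fingers": 1}, {"ax": 0, "ay": 0, "az": 0, "dx": 0.0045, "dy": 0.0015, "dz": 0, "fingers": 1}]}}

```text
clock: 23.3
eef_pos: [0.5471, 0.0023, 0.2853]
tcp_rot: [3.141, 0.001, -0.011]
contact_force: [-4.9, -0.4, 7.8]
grip_width: 0.171
```

Emit:
{"op": "send_rows", "data": {"steps": [{"ax": 0, "ay": 0, "az": 0, "dx": 0.0015, "dy": 0.001, "dz": 0, "fingers": 1}, {"ax": 0, "ay": 0, "az": 0, "dx": 0.003, "dy": 0.002, "dz": 0, "fingers": 1}, {"ax": 0, "ay": 0, "az": 0, "dx": 0.004, "dy": 0.003, "dz": 0, "fingers": 1}]}}

```text
clock: 23.6
eef_pos: [0.5489, 0.0011, 0.2853]
tcp_rot: [-3.141, -0.0, 0.012]
contact_force: [-6.7, 0.8, 9.7]
grip_width: 0.172
```

The tilt shows the tip lags the TCP by up to 2 mm under friction, so the tip hasn't covered the arc from about 45° to 80°. The press has also crept up to about 10 N. I'll ease it and cover that gap.

Emit:
{"op": "send_rows", "data": {"steps": [{"ax": 0, "ay": 0, "az": 0, "dx": 0.0005, "dy": 0, "dz": -0.0015, "fingers": 1}, {"ax": 0, "ay": 0, "az": 0, "dx": 0.001, "dy": 0, "dz": -0.003, "fingers": 1}, {"ax": 0, "ay": 0, "az": 0, "dx": 0.001, "dy": 0, "dz": -0.003, "fingers": 1}]}}

```text
clock: 23.9
eef_pos: [0.5495, 0.0011, 0.2865]
tcp_rot: [-3.141, -0.0, 0.011]
contact_force: [-4.2, 0.2, 6.6]
grip_width: 0.171
```

```bash
cat >> st.py <<'E'
def tip(L=.2512):
    x=bot.read_state(); R=cv2.Rodrigues(x["tcp_rot"])[0]; print("tip",x["eef_pos"]+R@[0,0,L],"F",x["contact_force"],"M",x["torque"],"clk",x["clock"])
E
python3 - <<'E'
from st import *
st();tip()
s=get_image("scene");crop(s,190,145,90,110,6,"pics/g17.png")
E
```

```text
23.9 [0.5495 0.0011 0.2865] [-3.1408 -0.0004  0.011 ] [-4.1544  0.2101  6.6125] [ 0.0461  1.175  -0.0091] 0.17119154709763193
tip [0.5478 0.0013 0.0353] F [-4.1544  0.2101  6.6125] M [ 0.0461  1.175  -0.0091] clk 23.9
```

View pics/g17.png

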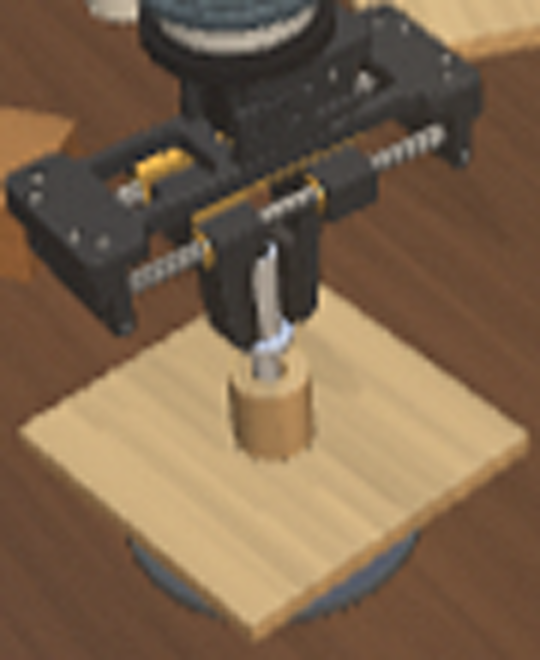

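Emit:
{"op": "send_rows", "data": {"steps": [{"ax": 0, "ay": 0, "az": 0, "dx": 0.0015, "dy": 0, "dz": 0, "fingers": 1}, {"ax": 0, "ay": 0, "az": 0, "dx": 0.003, "dy": 0, "dz": 0, "fingers": 1}, {"ax": 0, "ay": 0, "az": 0, "dx": 0.003, "dy": 0, "dz": 0, "fingers": 1}]}}

```text
clock: 24.25
eef_pos: [0.551, 0.0011, 0.2865]
tcp_rot: [-3.141, -0.0, 0.012]
contact_force: [-4.5, 0.2, 6.4]
grip_width: 0.168
```

Emit:
{"op": "send_rows", "data": {"steps": [{"ax": 0, "ay": 0, "az": 0, "dx": 0.0015, "dy": 0, "dz": 0, "fingers": 1}, {"ax": 0, "ay": 0, "az": 0, "dx": 0.003, "dy": 0, "dz": 0, "fingers": 1}, {"ax": 0, "ay": 0, "az": 0, "dx": 0.004, "dy": 0, "dz": 0, "fingers": 1}]}}

```text
clock: 24.55
eef_pos: [0.5529, 0.0011, 0.2864]
tcp_rot: [-3.141, -0.001, 0.012]
contact_force: [-5.1, 0.8, 6.4]
grip_width: 0.173
```

```bash
python3 - <<'E'
from st import *
tip()
from scipy.optimize import least_squares
s=get_image("scene")
im=s["image"]; cv2.imwrite("pics/scene_b.png",im[:,:,::-1])
big=cv2.resize(im[225:255,200:265,::-1],None,fx=12,fy=12,interpolation=cv2.INTER_CUBIC)
for cx,cy,col in((.545,-.0045,(0,255,0)),):
  for z,r in((0,.068),(.04,.06)):
    for a in np.linspace(0,2*np.pi,300):
        u,v=proj(s,[cx+r*np.cos(a),cy+r*np.sin(a),z]); cv2.circle(big,(int((u-200+.5)*12),int((v-225+.5)*12)),0,col,-1)
cv2.imwrite("pics/foot2.png",big)
E
```

```text
tip [0.5509 0.0013 0.0352] F [-5.0703  0.8119  6.3638] M [-0.0275  1.4056  0.    ] clk 24.55
```

View pics/foot2.png

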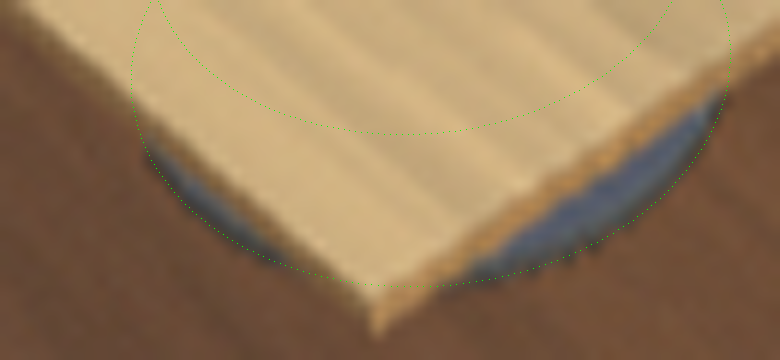

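The foot outline at (0.545, −0.0045) fits this picture very well. Several readings also show slight force dips around (0.543, −0.008), just inside my rings towards −y. I'll lift the tip clear inside the board, drag there and press again.

Emit:
{"op": "send_rows", "data": {"steps": [{"ax": 0, "ay": 0, "az": 0, "dx": 0, "dy": 0, "dz": -0.006, "fingers": 1}, {"ax": 0, "ay": 0, "az": 0, "dx": 0, "dy": 0, "dz": -0.01, "fingers": 1}, {"ax": 0, "ay": 0, "az": 0, "dx": -0.005, "dy": 0.005, "dz": -0.01, "fingers": 1}, {"ax": 0, "ay": 0, "az": 0, "dx": -0.01, "dy": 0.01, "dz": -0.01, "fingers": 1}, {"ax": 0, "ay": 0, "az": 0, "dx": -0.015, "dy": 0.014, "dz": -0.01, "fingers": 1}, {"ax": 0, "ay": 0, "az": 0, "dx": -0.02, "dy": 0.018, "dz": -0.01, "fingers": 1}, {"ax": 0, "ay": 0, "az": 0, "dx": -0.02, "dy": 0.018, "dz": -0.01, "fingers": 1}]}}

```text
clock: 25.3
eef_pos: [0.5445, -0.0084, 0.2927]
tcp_rot: [3.141, -0.001, -0.0]
contact_force: [0.1, 0.7, -2.4]
grip_width: 0.169
```

```bash
python3 - <<'E'
from st import *
st();tip()
E
```

```text
25.3 [ 0.5445 -0.0084  0.2927] [ 3.1414 -0.0006 -0.0002] [ 0.0539  0.6585 -2.4175] [-0.0287  0.0343  0.0011] 0.16871339033717686
tip [ 0.5445 -0.0085  0.0415] F [ 0.0539  0.6585 -2.4175] M [-0.0287  0.0343  0.0011] clk 25.3
```

Emit:
{"op": "send_rows", "data": {"steps": [{"ax": 0, "ay": 0, "az": 0, "dx": -0.0025, "dy": -0.001, "dz": 0.003, "fingers": 1}, {"ax": 0, "ay": 0, "az": 0, "dx": -0.0025, "dy": -0.001, "dz": 0.007, "fingers": 1}, {"ax": 0, "ay": 0, "az": 0, "dx": -0.0025, "dy": -0.001, "dz": 0.01, "fingers": 1}, {"ax": 0, "ay": 0, "az": 0, "dx": -0.0025, "dy": -0.001, "dz": 0.01, "fingers": 1}]}}

```text
clock: 25.7
eef_pos: [0.5438, -0.0077, 0.288]
tcp_rot: [3.141, 0.0, 0.001]
contact_force: [1.5, -1.0, 2.5]
grip_width: 0.169
```

```bash
python3 - <<'E'
from st import *
st();tip()
E
```

```text
25.7 [ 0.5438 -0.0077  0.288 ] [3.1413 0.0002 0.0013] [ 1.5222 -1.016   2.4614] [-0.1234 -0.0869  0.0044] 0.16933920325503835
tip [ 0.544  -0.0078  0.0368] F [ 1.5222 -1.016   2.4614] M [-0.1234 -0.0869  0.0044] clk 25.7
```

Emit:
{"op": "send_rows", "data": {"steps": [{"ax": 0, "ay": 0, "az": 0, "dx": -0.0015, "dy": 0, "dz": 0.002, "fingers": 1}, {"ax": 0, "ay": 0, "az": 0, "dx": -0.003, "dy": 0, "dz": 0.002, "fingers": 1}, {"ax": 0, "ay": 0, "az": 0, "dx": -0.004, "dy": 0, "dz": 0.002, "fingers": 1}, {"ax": 0, "ay": 0, "az": 0, "dx": -0.004, "dy": 0, "dz": 0.002, "fingers": 1}]}}

```text
clock: 26.1
eef_pos: [0.5421, -0.0077, 0.2874]
tcp_rot: [3.141, -0.0, 0.004]
contact_force: [4.5, -0.5, 5.0]
grip_width: 0.171
```

```bash
python3 - <<'E'
from st import *
st();tip()
E
```

```text
26.1 [ 0.5421 -0.0077  0.2874] [ 3.1413 -0.0002  0.0038] [ 4.4955 -0.4602  4.9717] [-0.0928 -0.9503  0.0423] 0.17133402049734894
tip [ 0.5427 -0.0078  0.0362] F [ 4.4955 -0.4602  4.9717] M [-0.0928 -0.9503  0.0423] clk 26.1
```

Emit:
{"op": "send_rows", "data": {"steps": [{"ax": 0, "ay": 0, "az": 0, "dx": 0.002, "dy": 0.001, "dz": 0, "fingers": 1}, {"ax": 0, "ay": 0, "az": 0, "dx": 0.004, "dy": 0.002, "dz": 0, "fingers": 1}, {"ax": 0, "ay": 0, "az": 0, "dx": 0.006, "dy": 0.003, "dz": 0, "fingers": 1}, {"ax": 0, "ay": 0, "az": 0, "dx": 0.008, "dy": 0.003, "dz": 0, "fingers": 1}]}}

```text
clock: 26.5
eef_pos: [0.5449, -0.0089, 0.2863]
tcp_rot: [-3.141, 0.0, 0.005]
contact_force: [-1.0, 1.3, 6.0]
grip_width: 0.168
```

Emit:
{"op": "send_rows", "data": {"steps": [{"ax": 0, "ay": 0, "az": 0, "dx": 0.002, "dy": 0, "dz": 0, "fingers": 1}, {"ax": 0, "ay": 0, "az": 0, "dx": 0.004, "dy": -0.001, "dz": 0, "fingers": 1}, {"ax": 0, "ay": 0, "az": 0, "dx": 0.006, "dy": -0.002, "dz": 0, "fingers": 1}]}}

```text
clock: 26.8
eef_pos: [0.5471, -0.008, 0.2858]
tcp_rot: [-3.141, -0.001, 0.01]
contact_force: [-4.4, 0.1, 6.4]
grip_width: 0.17
```

Emit:
{"op": "send_rows", "data": {"steps": [{"ax": 0, "ay": 0, "az": 0, "dx": 0.002, "dy": -0.0015, "dz": 0, "fingers": 1}, {"ax": 0, "ay": 0, "az": 0, "dx": 0.003, "dy": -0.003, "dz": 0, "fingers": 1}, {"ax": 0, "ay": 0, "az": 0, "dx": 0.004, "dy": -0.005, "dz": 0, "fingers": 1}]}}

```text
clock: 27.1
eef_pos: [0.5489, -0.0058, 0.2857]
tcp_rot: [3.141, 0.001, -0.012]
contact_force: [-6.1, -2.0, 8.1]
grip_width: 0.168
```

Emit:
{"op": "send_rows", "data": {"steps": [{"ax": 0, "ay": 0, "az": 0, "dx": 0, "dy": -0.002, "dz": 0, "fingers": 1}, {"ax": 0, "ay": 0, "az": 0, "dx": 0, "dy": -0.004, "dz": 0, "fingers": 1}, {"ax": 0, "ay": 0, "az": 0, "dx": -0.001, "dy": -0.006, "dz": 0, "fingers": 1}]}}

```text
clock: 27.4
eef_pos: [0.5486, -0.0031, 0.2858]
tcp_rot: [3.14, 0.001, -0.01]
contact_force: [-4.4, -2.9, 7.0]
grip_width: 0.175
```

Emit:
{"op": "send_rows", "data": {"steps": [{"ax": 0, "ay": 0, "az": 0, "dx": -0.001, "dy": -0.0015, "dz": -0.001, "fingers": 1}, {"ax": 0, "ay": 0, "az": 0, "dx": -0.003, "dy": -0.003, "dz": -0.001, "fingers": 1}, {"ax": 0, "ay": 0, "az": 0, "dx": -0.005, "dy": -0.004, "dz": -0.001, "fingers": 1}]}}

```text
clock: 27.7
eef_pos: [0.5468, -0.0011, 0.2866]
tcp_rot: [3.14, 0.0, -0.005]
contact_force: [0.5, -2.9, 5.4]
grip_width: 0.169
```

Emit:
{"op": "send_rows", "data": {"steps": [{"ax": 0, "ay": 0, "az": 0, "dx": -0.002, "dy": -0.0005, "dz": 0, "fingers": 1}, {"ax": 0, "ay": 0, "az": 0, "dx": -0.004, "dy": -0.0005, "dz": 0, "fingers": 1}, {"ax": 0, "ay": 0, "az": 0, "dx": -0.006, "dy": 0, "dz": 0, "fingers": 1}]}}

```text
clock: 28.0
eef_pos: [0.5445, -0.0009, 0.2872]
tcp_rot: [3.141, -0.0, 0.0]
contact_force: [2.7, -3.5, 4.4]
grip_width: 0.172
```

Emit:
{"op": "send_rows", "data": {"steps": [{"ax": 0, "ay": 0, "az": 0, "dx": -0.002, "dy": 0.0005, "dz": 0, "fingers": 1}, {"ax": 0, "ay": 0, "az": 0, "dx": -0.004, "dy": 0.0015, "dz": 0, "fingers": 1}, {"ax": 0, "ay": 0, "az": 0, "dx": -0.006, "dy": 0.003, "dz": 0, "fingers": 1}]}}

```text
clock: 28.3
eef_pos: [0.5417, -0.0019, 0.2874]
tcp_rot: [-3.141, 0.0, -0.002]
contact_force: [4.4, -0.7, 4.8]
grip_width: 0.172
```

Emit:
{"op": "send_rows", "data": {"steps": [{"ax": 0, "ay": 0, "az": 0, "dx": -0.001, "dy": 0.002, "dz": 0, "fingers": 1}, {"ax": 0, "ay": 0, "az": 0, "dx": -0.002, "dy": 0.004, "dz": 0, "fingers": 1}, {"ax": 0, "ay": 0, "az": 0, "dx": -0.002, "dy": 0.006, "dz": 0, "fingers": 1}]}}

```text
clock: 28.6
eef_pos: [0.5405, -0.0049, 0.2873]
tcp_rot: [-3.141, 0.0, -0.0]
contact_force: [3.1, 1.3, 4.9]
grip_width: 0.169
```

```bash
python3 - <<'E'
from st import *
st();tip()
E
```

```text
28.6 [ 0.5405 -0.0049  0.2873] [-3.1408  0.0001 -0.0004] [3.0775 1.2855 4.8689] [ 0.3407 -0.863   0.0192] 0.16874311848972093
tip [ 0.5406 -0.0047  0.0361] F [3.0775 1.2855 4.8689] M [ 0.3407 -0.863   0.0192] clk 28.6
```

Rings at 4.5 and 7 mm are both empty. The rod may have swivelled in the grip, which would put its tip somewhere else, so I'll check its tilt in the image.

```bash
python3 - <<'E'
from st import *
s=get_image("scene"); st()
x=bot.read_state();R=cv2.Rodrigues(x["tcp_rot"])[0];p=x["eef_pos"]
im=cv2.resize(s["image"][170:225,215:255,::-1],None,fx=14,fy=14,interpolation=cv2.INTER_CUBIC)
im2=im.copy()
def pt(q,c):
    u,v=proj(s,q); cv2.circle(im2,(int((u-215+.5)*14),int((v-170+.5)*14)),2,c,-1)
for L in (.1242,.1712): # rod top, flange top
  for a in np.linspace(0,6.28,60):
    r=.008 if L<.15 else .013
    pt(p+R@[r*np.cos(a),r*np.sin(a),L],(0,0,255))
for a in np.linspace(0,6.28,80):
    pt(p+R@[.006*np.cos(a),.006*np.sin(a),.2512-.054],(0,255,0))
    c=p+R@[0,0,.2512]; pt([c[0]+.018*np.cos(a),c[1]+.018*np.sin(a),.09],(255,0,0))
    pt([c[0]+.018*np.cos(a),c[1]+.018*np.sin(a),.05],(255,0,0))
cv2.imwrite("pics/g18.png",np.hstack([im,im2])[:,:,:])
print(im.shape)
E
```

```text
28.65 [ 0.5405 -0.005   0.2873] [-3.141   0.0001 -0.0003] [3.3457 1.7282 4.5923] [ 0.3343 -0.8492  0.0225] 0.17032586208993503
(770, 560, 3)
```

View pics/g18.png

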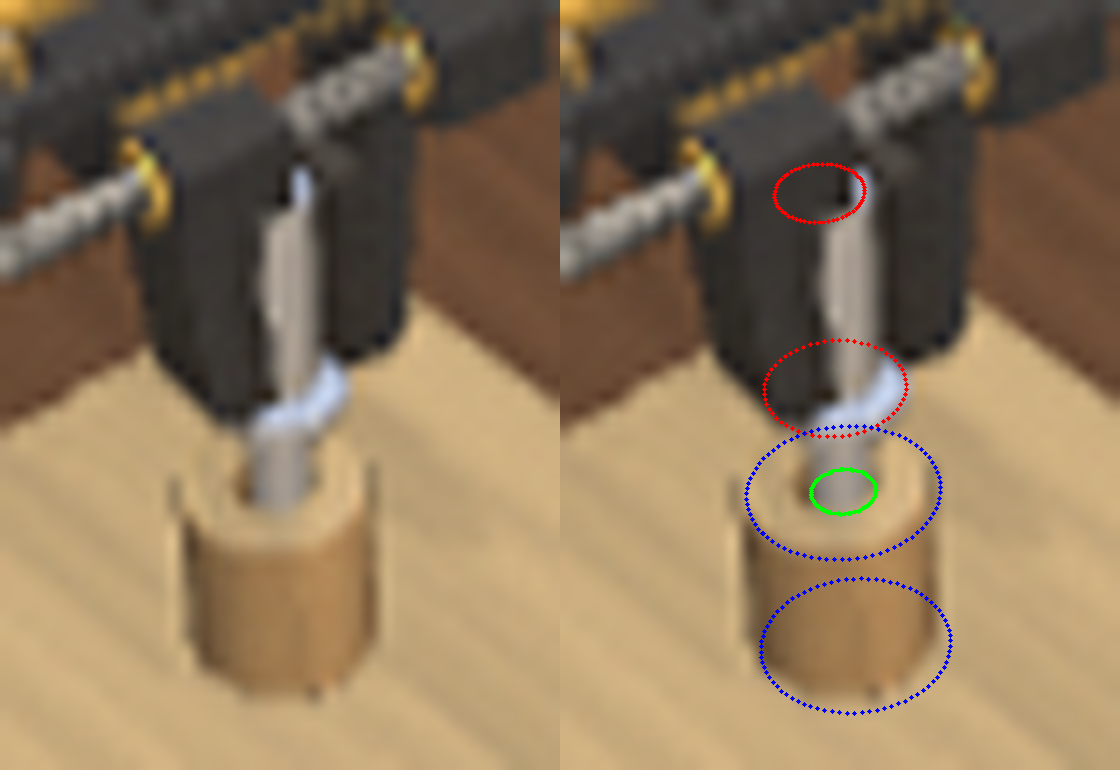

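```bash
python3 - <<'E'
from st import *
s=get_image("scene")
for n,p,ua in(("g15",(.5513,.0007),190+259/6-.42),("g17",(.5478,.0013),190+271.5/6-.42),("now",(.5406,-.0047),215+(842-560)/14-.46),("g14",(.5445,-.0038),200+279/8-.44)):
    up=np.mean([proj(s,[*p,z])[0] for z in(.05,.05)]); ut=proj(s,[*p,.09])[0]
    print(n,"pred base u",up,"top u",ut,"actual mid",ua)
E
```

```text
g15 pred base u 233.48705117738584 top u 232.55360629508195 actual mid 232.74666666666667
g17 pred base u 234.71018530914145 top u 233.80587060101993 actual mid 234.83
now pred base u 235.66880499997274 top u 234.7917511257053 actual mid 234.68285714285713
g14 pred base u 234.6489764091381 top u 233.74680683064463 actual mid 234.435
```

I'll try a wider ring, going through the +y side first, with the tip pressed lightly.

Emit:
{"op": "send_rows", "data": {"steps": [{"ax": 0, "ay": 0, "az": 0, "dx": -0.0025, "dy": 0, "dz": 0, "fingers": 1}, {"ax": 0, "ay": 0, "az": 0, "dx": -0.005, "dy": 0, "dz": 0, "fingers": 1}, {"ax": 0, "ay": 0, "az": 0, "dx": -0.0075, "dy": 0, "dz": 0, "fingers": 1}, {"ax": 0, "ay": 0, "az": 0, "dx": -0.01, "dy": 0, "dz": 0, "fingers": 1}]}}

```text
clock: 29.1
eef_pos: [0.5355, -0.0052, 0.2873]
tcp_rot: [3.141, 0.0, 0.0]
contact_force: [3.5, 0.5, 4.9]
grip_width: 0.175
```

Emit:
{"op": "send_rows", "data": {"steps": [{"ax": 0, "ay": 0, "az": 0, "dx": 0, "dy": -0.002, "dz": 0, "fingers": 1}, {"ax": 0, "ay": 0, "az": 0, "dx": 0.0005, "dy": -0.0045, "dz": 0, "fingers": 1}, {"ax": 0, "ay": 0, "az": 0, "dx": 0.001, "dy": -0.0065, "dz": 0, "fingers": 1}, {"ax": 0, "ay": 0, "az": 0, "dx": 0.0015, "dy": -0.009, "dz": 0, "fingers": 1}, {"ax": 0, "ay": 0, "az": 0, "dx": 0.0025, "dy": -0.011, "dz": 0, "fingers": 1}]}}

```text
clock: 29.6
eef_pos: [0.5365, 0.0003, 0.287]
tcp_rot: [3.141, 0.0, -0.002]
contact_force: [1.0, -3.5, 4.9]
grip_width: 0.169
```

Emit:
{"op": "send_rows", "data": {"steps": [{"ax": 0, "ay": 0, "az": 0, "dx": 0.001, "dy": -0.002, "dz": 0, "fingers": 1}, {"ax": 0, "ay": 0, "az": 0, "dx": 0.0025, "dy": -0.0035, "dz": 0, "fingers": 1}, {"ax": 0, "ay": 0, "az": 0, "dx": 0.0045, "dy": -0.005, "dz": 0, "fingers": 1}, {"ax": 0, "ay": 0, "az": 0, "dx": 0.006, "dy": -0.0065, "dz": 0, "fingers": 1}, {"ax": 0, "ay": 0, "az": 0, "dx": 0.0075, "dy": -0.0075, "dz": 0, "fingers": 1}]}}

```text
clock: 30.1
eef_pos: [0.54, 0.0044, 0.2866]
tcp_rot: [-3.141, -0.0, 0.004]
contact_force: [-3.5, -3.4, 4.3]
grip_width: 0.174
```

Emit:
{"op": "send_rows", "data": {"steps": [{"ax": 0, "ay": 0, "az": 0, "dx": 0.002, "dy": -0.0005, "dz": 0, "fingers": 1}, {"ax": 0, "ay": 0, "az": 0, "dx": 0.004, "dy": -0.001, "dz": 0, "fingers": 1}, {"ax": 0, "ay": 0, "az": 0, "dx": 0.006, "dy": -0.0015, "dz": 0, "fingers": 1}, {"ax": 0, "ay": 0, "az": 0, "dx": 0.008, "dy": -0.002, "dz": 0, "fingers": 1}]}}

```text
clock: 30.5
eef_pos: [0.5444, 0.0054, 0.287]
tcp_rot: [-3.141, -0.0, 0.001]
contact_force: [-3.4, -0.0, 3.1]
grip_width: 0.175
```

```bash
python3 - <<'E'
from st import *
tip();s=get_image("scene");crop(s,190,145,90,110,6,"pics/g19.png")
E
```

```text
tip [0.5442 0.0055 0.0358] F [-3.394  -0.0207  3.0525] M [-0.3684  0.9608 -0.032 ] clk 30.5
```

View pics/g19.png

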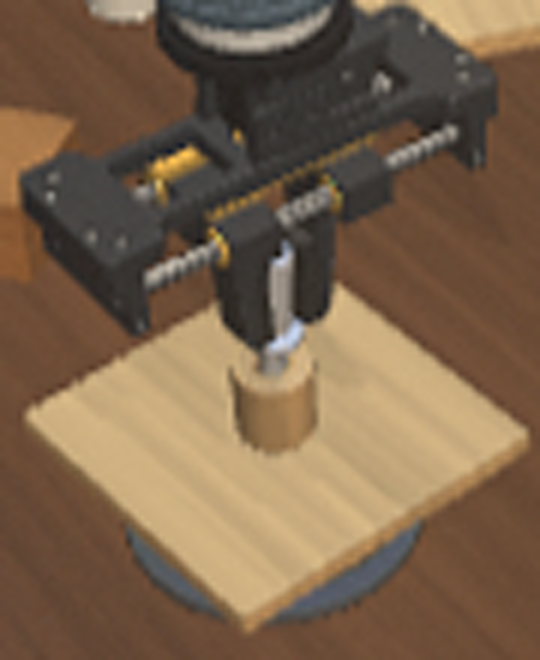

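The rod is leaning: flange at (285,345), shank entering the bore at (270,372). So the tip lags in −y and hasn't reached the +y side. Fz is also about 3 N below what this depth should give, so the socket may be close. I'll go on in small steps.

Emit:
{"op": "send_rows", "data": {"steps": [{"ax": 0, "ay": 0, "az": 0, "dx": 0.001, "dy": 0, "dz": 0, "fingers": 1}, {"ax": 0, "ay": 0, "az": 0, "dx": 0.002, "dy": 0, "dz": 0, "fingers": 1}, {"ax": 0, "ay": 0, "az": 0, "dx": 0.003, "dy": 0, "dz": 0, "fingers": 1}]}}

```text
clock: 30.85
eef_pos: [0.546, 0.0053, 0.2871]
tcp_rot: [-3.141, 0.0, 0.0]
contact_force: [-4.0, -0.7, 3.5]
grip_width: 0.17
```

Emit:
{"op": "send_rows", "data": {"steps": [{"ax": 0, "ay": 0, "az": 0, "dx": 0.001, "dy": 0, "dz": 0, "fingers": 1}, {"ax": 0, "ay": 0, "az": 0, "dx": 0.002, "dy": 0, "dz": 0, "fingers": 1}, {"ax": 0, "ay": 0, "az": 0, "dx": 0.003, "dy": 0, "dz": 0, "fingers": 1}]}}

```text
clock: 31.15
eef_pos: [0.5475, 0.0052, 0.2872]
tcp_rot: [-3.141, 0.0, 0.0]
contact_force: [-2.9, -0.8, 3.4]
grip_width: 0.174
```

The jaws hold the rod stiffly along x, but it swivels when dragged along y. So I'll first bring the hand back over the tip to straighten it, then drag only along x, lifting for the y shifts.

Emit:
{"op": "send_rows", "data": {"steps": [{"ax": 0, "ay": 0, "az": 0, "dx": 0, "dy": 0.002, "dz": 0.002, "fingers": 1}, {"ax": 0, "ay": 0, "az": 0, "dx": 0, "dy": 0.005, "dz": 0.002, "fingers": 1}, {"ax": 0, "ay": 0, "az": 0, "dx": 0, "dy": 0.008, "dz": 0.002, "fingers": 1}, {"ax": 0, "ay": 0, "az": 0, "dx": 0, "dy": 0.01, "dz": 0.002, "fingers": 1}, {"ax": 0, "ay": 0, "az": 0, "dx": 0, "dy": 0.01, "dz": 0.002, "fingers": 1}]}}

```text
clock: 31.65
eef_pos: [0.5477, 0.0005, 0.2866]
tcp_rot: [-3.14, 0.0, -0.001]
contact_force: [-3.6, 2.7, 6.6]
grip_width: 0.167
```

```bash
cat >> st.py <<'E'
def show(fn):
    s=get_image("scene"); x=bot.read_state();R=cv2.Rodrigues(x["tcp_rot"])[0];p=x["eef_pos"]
    im=cv2.resize(s["image"][165:225,212:258,::-1],None,fx=10,fy=10,interpolation=cv2.INTER_CUBIC)
    im2=im.copy()
    def pt(q,c):
        u,v=proj(s,q); cv2.circle(im2,(int((u-212+.5)*10),int((v-165+.5)*10)),1,c,-1)
    c=p+R@[0,0,.2512]
    for a in np.linspace(0,6.28,70):
        for L,r in((.1242,.008),(.1712,.013)): pt(p+R@[r*np.cos(a),r*np.sin(a),L],(0,0,255))
        pt(p+R@[.006*np.cos(a),.006*np.sin(a),.2512-.053],(0,255,0))
        for z in(.05,.09): pt([c[0]+.018*np.cos(a),c[1]+.018*np.sin(a),z],(255,0,0))
    cv2.imwrite(fn,np.hstack([im,im2])[:,:,:]); st(); tip()
E
python3 -c "
from st import *
show('pics/g20.png')"
```

```text
31.7 [0.5477 0.0005 0.2866] [-3.1403  0.0003 -0.001 ] [-3.7736  2.4705  6.4973] [ 0.4974  0.9398 -0.0334] 0.1727745712388798
tip [0.5478 0.0009 0.0354] F [-3.7736  2.4705  6.4973] M [ 0.4974  0.9398 -0.0334] clk 31.7
```

View pics/g20.png

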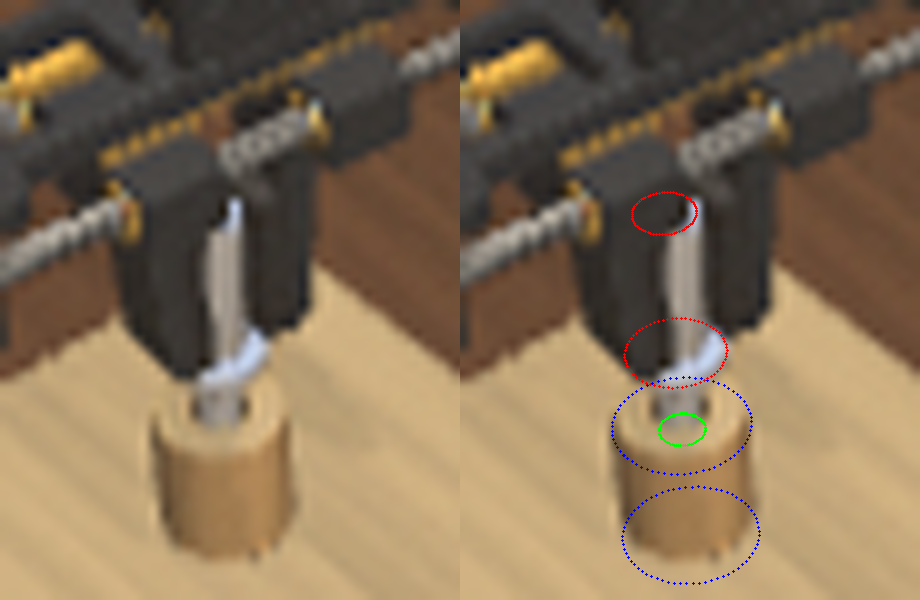

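```bash
python3 - <<'E'
from st import *
s=get_image("scene");crop(s,185,160,100,95,8,"pics/g21.png")
t=get_image("top");crop(t,205,115,110,110,6,"pics/g22.png");st()
E
```

```text
31.8 [0.5477 0.0006 0.2866] [-3.1403  0.0002 -0.001 ] [-3.1405  2.9972  4.4509] [ 0.517   0.9571 -0.0813] 0.16838157148162455
```

View pics/g21.png

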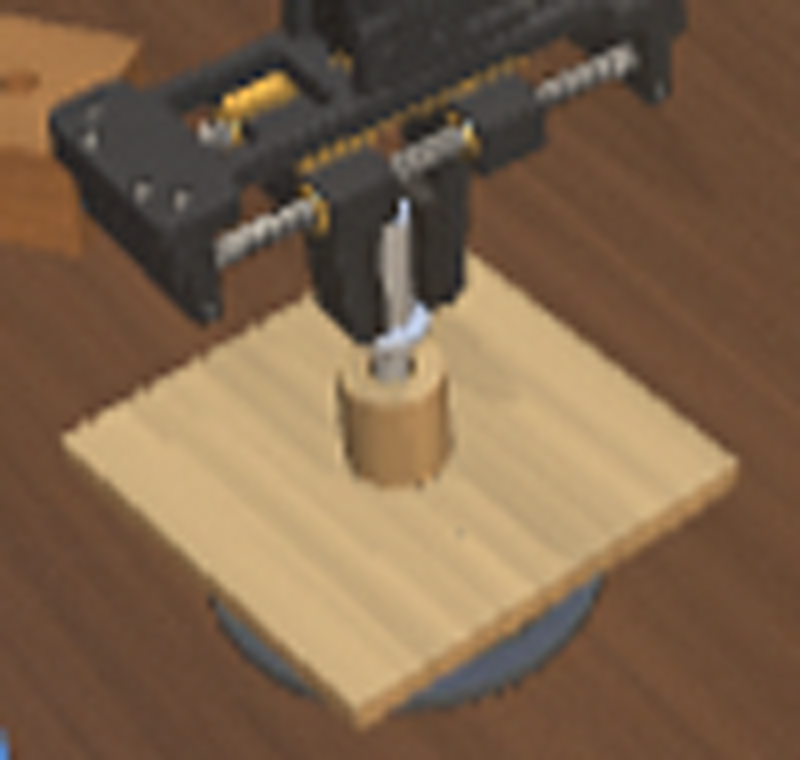

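View pics/g22.png

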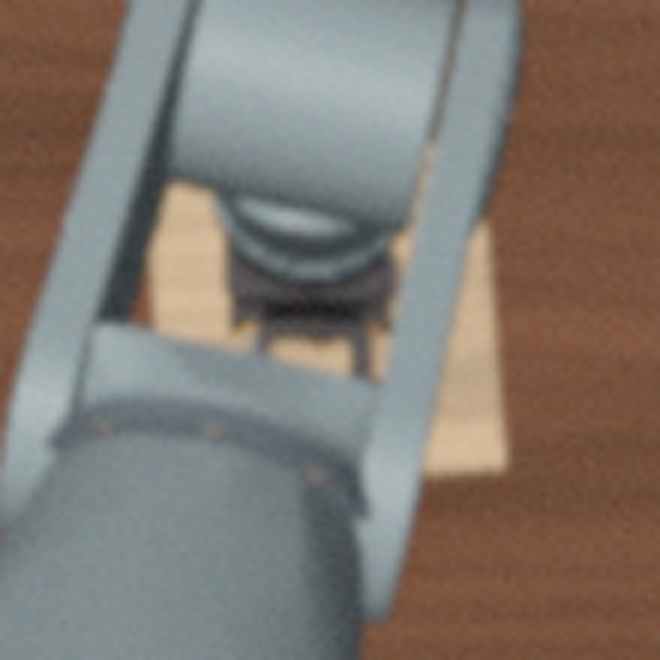

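```bash
python3 - <<'E'
from st import *
s=get_image("scene")
T=lambda x,y:(185+x/8-.44,160+y/8-.44)
L,B,Rr=[atz(s,*T(*c),.05) for c in((64,439),(359,707),(738,461))]
print(L,B,Rr,np.linalg.norm(L-B),np.linalg.norm(B-Rr),"centre",(L+Rr)/2)
c=(L+Rr)/2
# column base centre from bottom rim nearest point, mean of sides
print("col base front", atz(s,*T(398,487),.05))
st();tip()
E
```

```text
[ 0.6289 -0.0795  0.05  ] [0.6168 0.0789 0.05  ] [0.4583 0.0672 0.05  ] 0.15884168119232242 0.15891754268404235 centre [ 0.5436 -0.0062  0.05  ]
col base front [0.5536 0.0079 0.05  ]
31.85 [0.5477 0.0006 0.2866] [-3.1403  0.0003 -0.0009] [-3.5483  3.0082  5.8445] [ 0.5377  0.9712 -0.0126] 0.1735076360710046
tip [0.5478 0.0009 0.0354] F [-3.5483  3.0082  5.8445] M [ 0.5377  0.9712 -0.0126] clk 31.85
```

The board's corners put its hole, and so the tip, near (0.5455, −0.006). That is 6 mm behind where the TCP says the tip is, so the tip hardly ever reached the +y ring. I'll straighten the rod by bringing the hand over the tip.

Emit:
{"op": "send_rows", "data": {"steps": [{"ax": 0, "ay": 0, "az": 0, "dx": -0.001, "dy": 0.003, "dz": 0.001, "fingers": 1}, {"ax": 0, "ay": 0, "az": 0, "dx": -0.002, "dy": 0.006, "dz": 0.001, "fingers": 1}, {"ax": 0, "ay": 0, "az": 0, "dx": -0.003, "dy": 0.01, "dz": 0.001, "fingers": 1}, {"ax": 0, "ay": 0, "az": 0, "dx": -0.003, "dy": 0.013, "dz": 0.001, "fingers": 1}, {"ax": 0, "ay": 0, "az": 0, "dx": -0.003, "dy": 0.013, "dz": 0.001, "fingers": 1}]}}

```text
clock: 32.35
eef_pos: [0.5467, -0.006, 0.2865]
tcp_rot: [-3.14, 0.001, -0.005]
contact_force: [-1.1, 3.2, 6.2]
grip_width: 0.172
```

```bash
python3 - <<'E'
from st import *
show("pics/g23.png")
s=get_image("scene");crop(s,185,160,100,95,8,"pics/g24.png")
E
```

```text
32.4 [ 0.5467 -0.0059  0.2865] [-3.1402  0.0005 -0.0046] [-0.9884  3.2686  5.4983] [ 0.7476  0.4891 -0.0441] 0.1695183018538383
tip [ 0.5475 -0.0056  0.0353] F [-0.9884  3.2686  5.4983] M [ 0.7476  0.4891 -0.0441] clk 32.4
```

View pics/g23.png

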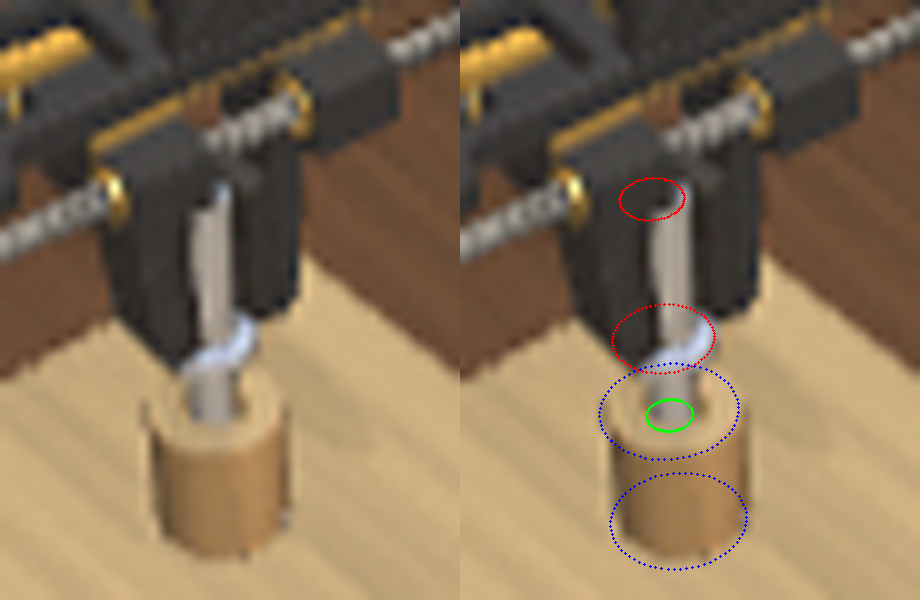

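View pics/g24.png

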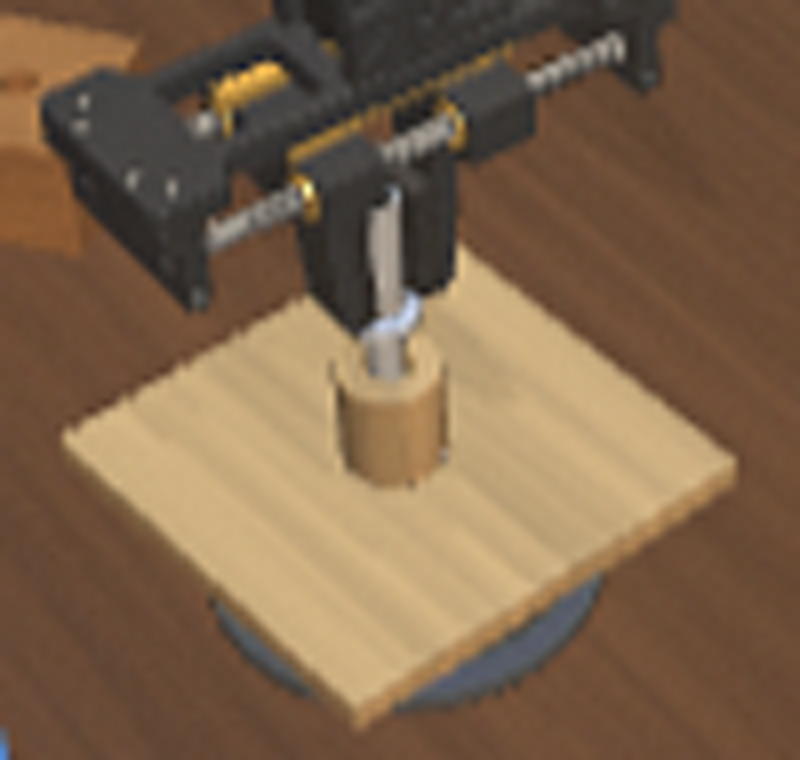

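The board stayed put and the rod is upright again over its tip. I'll lift the tip clear of the bush, shift towards +y with only the board's friction acting, and check with the camera.

Emit:
{"op": "send_rows", "data": {"steps": [{"ax": 0, "ay": 0, "az": 0, "dx": 0, "dy": 0, "dz": -0.006, "fingers": 1}, {"ax": 0, "ay": 0, "az": 0, "dx": 0, "dy": 0, "dz": -0.011, "fingers": 1}, {"ax": 0, "ay": 0, "az": 0, "dx": 0, "dy": -0.003, "dz": -0.011, "fingers": 1}, {"ax": 0, "ay": 0, "az": 0, "dx": 0, "dy": -0.006, "dz": -0.011, "fingers": 1}, {"ax": 0, "ay": 0, "az": 0, "dx": 0, "dy": -0.009, "dz": -0.011, "fingers": 1}, {"ax": 0, "ay": 0, "az": 0, "dx": 0, "dy": -0.012, "dz": -0.011, "fingers": 1}, {"ax": 0, "ay": 0, "az": 0, "dx": 0, "dy": -0.016, "dz": -0.011, "fingers": 1}, {"ax": 0, "ay": 0, "az": 0, "dx": 0, "dy": -0.018, "dz": -0.011, "fingers": 1}]}}

```text
clock: 33.25
eef_pos: [0.546, 0.0027, 0.2911]
tcp_rot: [3.141, 0.0, -0.0]
contact_force: [0.1, -1.7, -2.3]
grip_width: 0.171
```

```bash
python3 - <<'E'
from st import *
show("pics/g25.png")
s=get_image("scene");crop(s,185,160,100,95,8,"pics/g26.png")
E
```

```text
33.3 [0.546  0.0029 0.2911] [ 3.1416  0.0002 -0.0003] [-0.1232 -1.4686 -1.7961] [-0.2877  0.0115 -0.0426] 0.17225787443548038
tip [0.5459 0.0029 0.0399] F [-0.1232 -1.4686 -1.7961] M [-0.2877  0.0115 -0.0426] clk 33.3
```

View pics/g25.png

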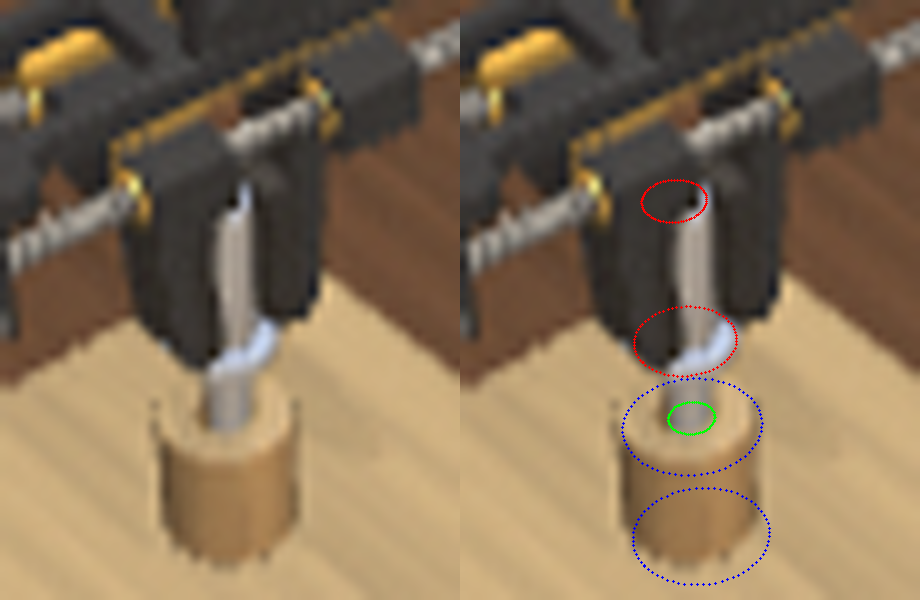

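View pics/g26.png

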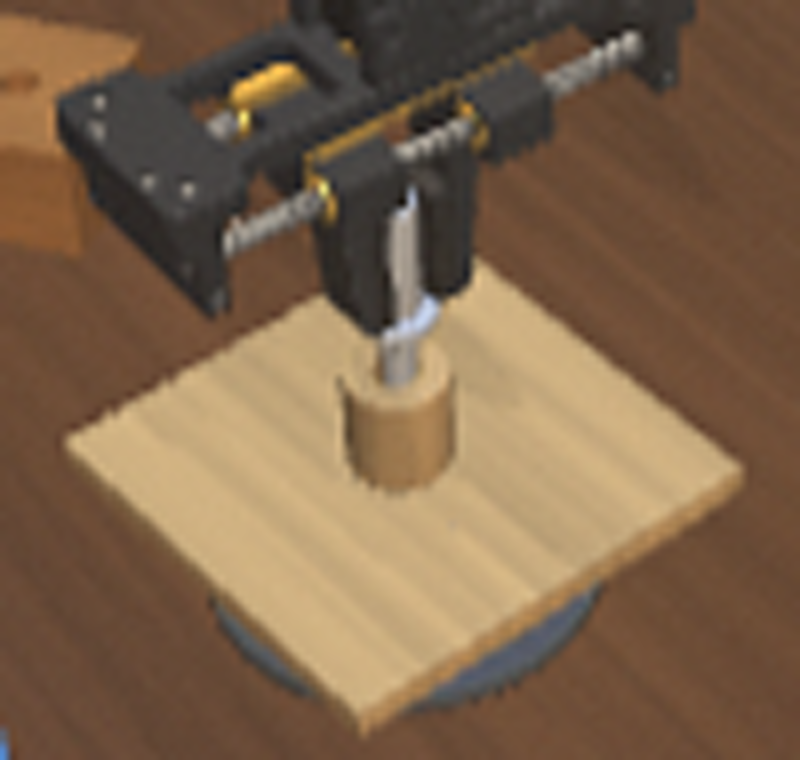

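Even the board's friction alone makes the rod swivel along the pads; the board moved only about 1 to 2 mm. So I'll keep the jaw axis tangential while sweeping the 7 mm circle, since that is the stiff direction. First I straighten the rod and drag along +x.

Emit:
{"op": "send_rows", "data": {"steps": [{"ax": 0, "ay": 0, "az": 0, "dx": 0, "dy": 0.004, "dz": -0.001, "fingers": 1}, {"ax": 0, "ay": 0, "az": 0, "dx": 0, "dy": 0.009, "dz": -0.001, "fingers": 1}, {"ax": 0, "ay": 0, "az": 0, "dx": 0, "dy": 0.014, "dz": -0.001, "fingers": 1}, {"ax": 0, "ay": 0, "az": 0, "dx": 0, "dy": 0.018, "dz": -0.001, "fingers": 1}, {"ax": 0, "ay": 0, "az": 0, "dx": 0.004, "dy": 0.018, "dz": -0.001, "fingers": 1}, {"ax": 0, "ay": 0, "az": 0, "dx": 0.008, "dy": 0.018, "dz": -0.001, "fingers": 1}, {"ax": 0, "ay": 0, "az": 0, "dx": 0.012, "dy": 0.018, "dz": -0.001, "fingers": 1}, {"ax": 0, "ay": 0, "az": 0, "dx": 0.016, "dy": 0.018, "dz": -0.001, "fingers": 1}, {"ax": 0, "ay": 0, "az": 0, "dx": 0.016, "dy": 0.018, "dz": -0.001, "fingers": 1}, {"ax": 0, "ay": 0, "az": 0, "dx": 0.016, "dy": 0.018, "dz": -0.001, "fingers": 1}]}}

```text
clock: 34.35
eef_pos: [0.5542, -0.0064, 0.2917]
tcp_rot: [3.141, 0.0, 0.001]
contact_force: [-0.2, -0.1, -1.1]
grip_width: 0.169
```

```bash
python3 - <<'E'
from st import *
show("pics/g27.png")
s=get_image("scene");crop(s,185,160,100,95,8,"pics/g28.png")
E
```

```text
34.4 [ 0.5541 -0.0064  0.2918] [ 3.1415 -0.      0.0006] [-0.7989 -0.0308 -1.472 ] [-0.0616  0.1713 -0.0162] 0.17146316841056236
tip [ 0.5542 -0.0064  0.0406] F [-0.7989 -0.0308 -1.472 ] M [-0.0616  0.1713 -0.0162] clk 34.4
```

View pics/g27.png

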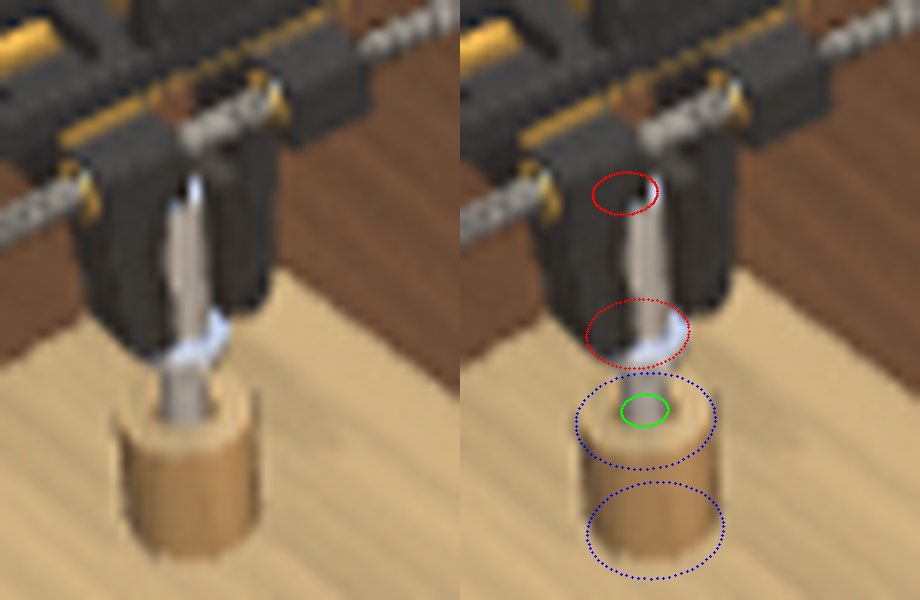

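View pics/g28.png

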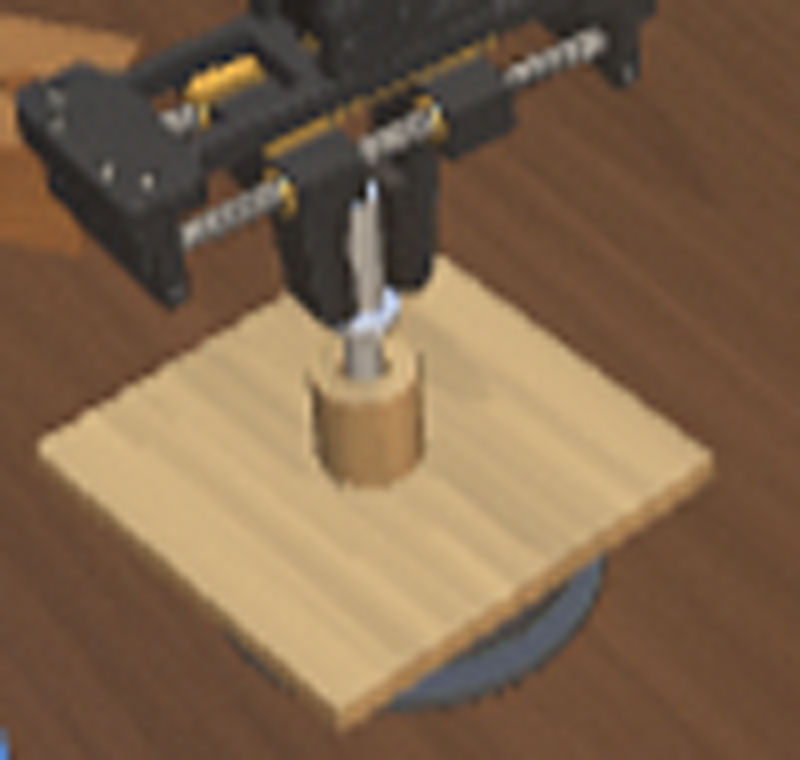

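```bash
python3 - <<'E'
from st import *
s=get_image("scene")
T=lambda x,y:(185+x/8-.44,160+y/8-.44)
L,B,Rr=[atz(s,*T(*c),.05) for c in((39,448),(338,711),(714,457))]
print(L,B,Rr,np.linalg.norm(L-B),np.linalg.norm(B-Rr),np.linalg.norm(L-Rr),"centre",(L+Rr)/2)
im=cv2.resize(s["image"][165:260,180:285,::-1],None,fx=7,fy=7,interpolation=cv2.INTER_CUBIC)
def pt(q,c):
    u,v=proj(s,q); cv2.circle(im,(int((u-180+.5)*7),int((v-165+.5)*7)),1,c,-1)
c=(L+Rr)/2
for a in np.linspace(0,6.28,100):
    for (x,y),col in(((c[0],c[1]),(0,0,255)),((.5540,-.0064),(255,0,0))):
        for z in(.05,.09):pt([x+.018*np.cos(a),y+.018*np.sin(a),z],col)
    pt([.545+.068*np.cos(a),-.0045+.068*np.sin(a),0],(0,255,0))
cv2.imwrite("pics/g29.png",im)
E
```

```text
[ 0.6376 -0.081   0.05  ] [0.6228 0.0762 0.05  ] [0.4634 0.0608 0.05  ] 0.1578987143892889 0.16017090429639963 0.22465730823778315 centre [ 0.5505 -0.0101  0.05  ]
```

View pics/g29.png

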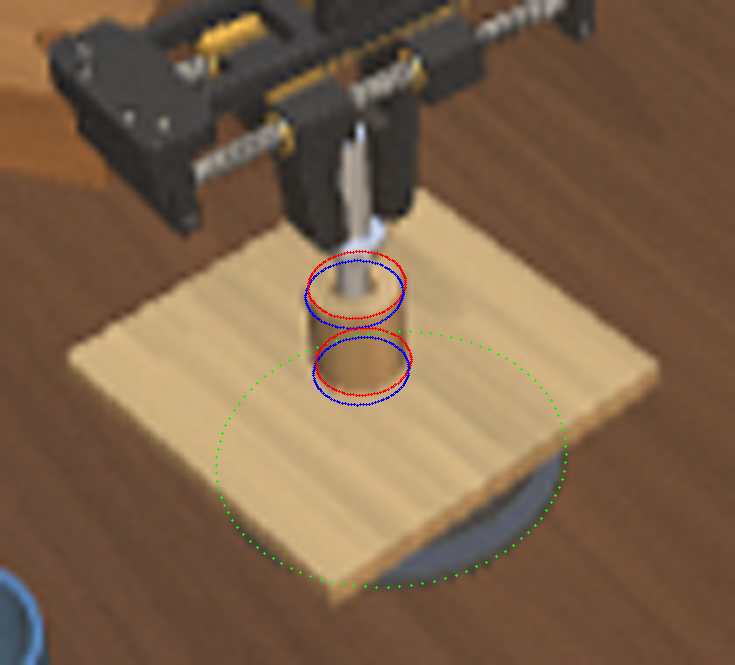

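In the camera's frame, the board's hole is at about (0.551, −0.0095) and the foot's axis at (0.545, −0.0045). That puts it about 7.5 mm out, at −40°. I'll turn the jaws 90° so that they are tangential at 0°, then check again.

Emit:
{"op": "send_rows", "data": {"steps": [{"ax": 0, "ay": 0, "az": 0.072, "dx": 0, "dy": 0, "dz": 0, "fingers": 1}, {"ax": 0, "ay": 0, "az": 0.144, "dx": 0, "dy": 0, "dz": 0, "fingers": 1}, {"ax": 0, "ay": 0, "az": 0.216, "dx": 0.001, "dy": -0.001, "dz": 0, "fingers": 1}, {"ax": 0, "ay": 0, "az": 0.288, "dx": 0.001, "dy": -0.001, "dz": 0, "fingers": 1}, {"ax": 0, "ay": 0, "az": 0.36, "dx": 0.002, "dy": -0.002, "dz": 0, "fingers": 1}, {"ax": 0, "ay": 0, "az": 0.432, "dx": 0.002, "dy": -0.002, "dz": 0, "fingers": 1}, {"ax": 0, "ay": 0, "az": 0.504, "dx": 0.003, "dy": -0.003, "dz": 0, "fingers": 1}, {"ax": 0, "ay": 0, "az": 0.576, "dx": 0.003, "dy": -0.003, "dz": 0, "fingers": 1}, {"ax": 0, "ay": 0, "az": 0.648, "dx": 0.004, "dy": -0.004, "dz": 0, "fingers": 1}, {"ax": 0, "ay": 0, "az": 0.72, "dx": 0.004, "dy": -0.005, "dz": 0, "fingers": 1}, {"ax": 0, "ay": 0, "az": 0.785, "dx": 0.004, "dy": -0.005, "dz": 0, "fingers": 1}, {"ax": 0, "ay": 0, "az": 0.785, "dx": 0.004, "dy": -0.005, "dz": 0, "fingers": 1}]}}

```text
clock: 35.7
eef_pos: [0.5563, -0.0041, 0.2921]
tcp_rot: [-2.221, 2.222, -0.002]
contact_force: [0.8, -1.5, -0.0]
grip_width: 0.175
```

```bash
cat >> st.py <<'E'
def show2(fn,cen=None):
    s=get_image("scene"); x=bot.read_state();R=cv2.Rodrigues(x["tcp_rot"])[0];p=x["eef_pos"]
    im=cv2.resize(s["image"][165:260,175:290,::-1],None,fx=6,fy=6,interpolation=cv2.INTER_CUBIC)
    def pt(q,c):
        u,v=proj(s,q); cv2.circle(im,(int((u-175+.5)*6),int((v-165+.5)*6)),1,c,-1)
    c=p+R@[0,0,.2512]
    for a in np.linspace(0,6.28,80):
        for z in(.05,.09):
            pt([c[0]+.018*np.cos(a),c[1]+.018*np.sin(a),z],(255,0,0))
            if cen is not None: pt([cen[0]+.018*np.cos(a),cen[1]+.018*np.sin(a),z],(0,0,255))
    cv2.imwrite(fn,im); st(); tip()
E
python3 -c "
from st import *
show2('pics/g30.png')"
```

```text
35.75 [ 0.5563 -0.0041  0.2921] [-2.2252  2.2171 -0.0023] [-0.2966 -1.3195  0.0407] [-0.4281  0.0446  0.0054] 0.17097524031673159
tip [ 0.5567 -0.0043  0.0409] F [-0.2966 -1.3195  0.0407] M [-0.4281  0.0446  0.0054] clk 35.75
```

View pics/g30.png

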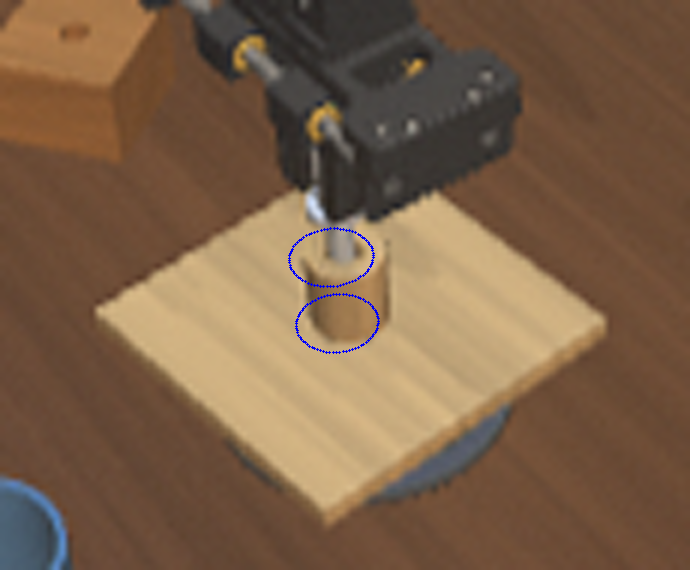

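```bash
python3 - <<'E'
from st import *
s=get_image("scene")
T=lambda x,y:(175+x/6-.42,165+y/6-.42)
L,B,Rr=[atz(s,*T(*c),.05) for c in((97,312),(329,511),(606,321))]
print(np.linalg.norm(L-B),np.linalg.norm(B-Rr),np.linalg.norm(L-Rr),"centre",(L+Rr)/2)
print("base front",atz(s,*T(348,345),.05)-.018*np.array([.59,.81,0]))
E
```

```text
0.16003741255735923 0.15799027281248149 0.22529573634831146 centre [ 0.5498 -0.0038  0.05  ]
base front [ 0.5499 -0.0045  0.05  ]
```

Emit:
{"op": "send_rows", "data": {"steps": [{"ax": 0, "ay": 0, "az": 0, "dx": 0, "dy": -0.002, "dz": 0, "fingers": 1}, {"ax": 0, "ay": 0, "az": 0, "dx": 0, "dy": -0.005, "dz": 0.003, "fingers": 1}, {"ax": 0, "ay": 0, "az": 0, "dx": 0, "dy": -0.005, "dz": 0.006, "fingers": 1}, {"ax": 0, "ay": 0, "az": 0, "dx": 0, "dy": -0.005, "dz": 0.009, "fingers": 1}, {"ax": 0, "ay": 0, "az": 0, "dx": 0, "dy": -0.005, "dz": 0.009, "fingers": 1}, {"ax": 0, "ay": 0, "az": 0, "dx": 0, "dy": -0.005, "dz": 0.009, "fingers": 1}]}}

```text
clock: 36.4
eef_pos: [0.5586, -0.0039, 0.2874]
tcp_rot: [-2.222, 2.22, -0.0]
contact_force: [-1.0, -1.5, 2.5]
grip_width: 0.17
```

```bash
python3 - <<'E'
from st import *
st()
# plan sweep rows: centre c in TCP coords; TCP radius r; from phi0, 6 rows of 8 deg per call
def plan(r,dphi,n):
    # at call start phi; tool yaw=phi-90: x_t=(sin phi,-cos phi) tangential CW, y_t: (sin yaw,-cos yaw)=(-cos phi,-sin phi) inward
    for k in range(1,n+1):
        a=np.radians(dphi*k); # radial coords: displacement outward r(cos a-1), tangential CCW r sin a
        print(dict(az=round(-a/2,4),dx=round(-r*np.sin(a)/.5,4),dy=round(r*(1-np.cos(a))/.5,4)))
plan(.009,8,6)
E
```

```text
36.4 [ 0.5586 -0.0039  0.2874] [-2.2224  2.2202 -0.0005] [-1.0131 -1.5142  2.4839] [-0.5053  0.3962 -0.0202] 0.1700536212134123
{'az': np.float64(-0.0698), 'dx': np.float64(-0.0025), 'dy': np.float64(0.0002)}
{'az': np.float64(-0.1396), 'dx': np.float64(-0.005), 'dy': np.float64(0.0007)}
{'az': np.float64(-0.2094), 'dx': np.float64(-0.0073), 'dy': np.float64(0.0016)}
{'az': np.float64(-0.2793), 'dx': np.float64(-0.0095), 'dy': np.float64(0.0027)}
{'az': np.float64(-0.3491), 'dx': np.float64(-0.0116), 'dy': np.float64(0.0042)}
{'az': np.float64(-0.4189), 'dx': np.float64(-0.0134), 'dy': np.float64(0.006)}
```

I'm in light contact at about 3.5 N. Now I'll sweep counter-clockwise as a rigid turn about the foot's axis, jaws tangential.

Emit:
{"op": "send_rows", "data": {"steps": [{"ax": 0, "ay": 0, "az": -0.07, "dx": -0.0035, "dy": 0.0002, "dz": 0.001, "fingers": 1}, {"ax": 0, "ay": 0, "az": -0.14, "dx": -0.0069, "dy": 0.001, "dz": 0.002, "fingers": 1}, {"ax": 0, "ay": 0, "az": -0.21, "dx": -0.0102, "dy": 0.0022, "dz": 0.002, "fingers": 1}]}}

```text
clock: 36.7
eef_pos: [0.5579, 0.0008, 0.2869]
tcp_rot: [2.641, -1.701, 0.004]
contact_force: [0.1, -4.7, 3.9]
grip_width: 0.172
```

Emit:
{"op": "send_rows", "data": {"steps": [{"ax": 0, "ay": 0, "az": -0.07, "dx": -0.0035, "dy": 0.0002, "dz": 0, "fingers": 1}, {"ax": 0, "ay": 0, "az": -0.14, "dx": -0.0069, "dy": 0.001, "dz": 0, "fingers": 1}, {"ax": 0, "ay": 0, "az": -0.21, "dx": -0.0102, "dy": 0.0022, "dz": 0, "fingers": 1}]}}

```text
clock: 37.0
eef_pos: [0.555, 0.0052, 0.2871]
tcp_rot: [-2.938, 1.113, -0.005]
contact_force: [1.0, -2.8, 3.0]
grip_width: 0.17
```

Emit:
{"op": "send_rows", "data": {"steps": [{"ax": 0, "ay": 0, "az": -0.07, "dx": -0.0035, "dy": 0.0002, "dz": 0, "fingers": 1}, {"ax": 0, "ay": 0, "az": -0.14, "dx": -0.0069, "dy": 0.001, "dz": 0, "fingers": 1}, {"ax": 0, "ay": 0, "az": -0.21, "dx": -0.0102, "dy": 0.0022, "dz": 0, "fingers": 1}]}}

```text
clock: 37.3
eef_pos: [0.5505, 0.0079, 0.287]
tcp_rot: [-3.105, 0.476, -0.005]
contact_force: [1.9, -1.6, 3.0]
grip_width: 0.169
```

```bash
python3 -c "
from st import *
show2('pics/g31.png')"
```

```text
37.35 [0.5504 0.0081 0.287 ] [-3.1069  0.4651 -0.005 ] [ 2.0535 -1.0871  3.9555] [-0.4841 -0.3378  0.0839] 0.1717263907836452
tip [0.5512 0.008  0.0358] F [ 2.0535 -1.0871  3.9555] M [-0.4841 -0.3378  0.0839] clk 37.35
```

View pics/g31.png

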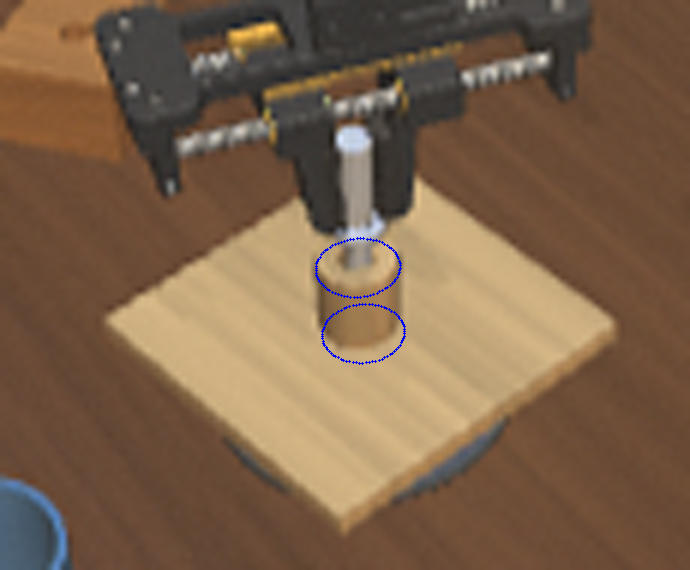

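```bash
python3 - <<'E'
from st import *
s=get_image("scene")
T=lambda x,y:(175+x/6-.42,165+y/6-.42)
L,Rr=[atz(s,*T(*c),.05) for c in((106,322),(616,331))]
print("centre",(L+Rr)/2,np.linalg.norm(L-Rr), atz(s,*T(360,348),.05)-.018*np.array([.59,.81,0]))
E
```

```text
centre [0.55   0.0039 0.05  ] 0.22478623336833353 [0.5468 0.0002 0.05  ]
```

Emit:
{"op": "send_rows", "data": {"steps": [{"ax": 0, "ay": 0, "az": -0.07, "dx": -0.0035, "dy": 0.0002, "dz": 0, "fingers": 1}, {"ax": 0, "ay": 0, "az": -0.14, "dx": -0.0069, "dy": 0.001, "dz": 0.001, "fingers": 1}, {"ax": 0, "ay": 0, "az": -0.21, "dx": -0.0102, "dy": 0.0022, "dz": 0.001, "fingers": 1}]}}

```text
clock: 37.7
eef_pos: [0.5456, 0.0089, 0.2864]
tcp_rot: [-3.136, -0.174, -0.007]
contact_force: [5.2, 0.9, 2.0]
grip_width: 0.17
```

Emit:
{"op": "send_rows", "data": {"steps": [{"ax": 0, "ay": 0, "az": -0.07, "dx": -0.0035, "dy": 0.0002, "dz": 0, "fingers": 1}, {"ax": 0, "ay": 0, "az": -0.14, "dx": -0.0069, "dy": 0.001, "dz": 0, "fingers": 1}, {"ax": 0, "ay": 0, "az": -0.21, "dx": -0.0102, "dy": 0.0022, "dz": 0, "fingers": 1}]}}

```text
clock: 38.0
eef_pos: [0.5413, 0.0075, 0.2867]
tcp_rot: [3.031, 0.824, 0.011]
contact_force: [7.6, 2.5, -0.7]
grip_width: 0.17
```

```bash
python3 -c "
from st import *
show2('pics/g32.png')"
```

```text
38.05 [0.5411 0.0075 0.2867] [3.0282 0.8359 0.011 ] [8.1157 2.9485 0.1027] [ 0.6839 -1.8042  0.1146] 0.17834264827628965
tip [0.5428 0.0079 0.0355] F [8.1157 2.9485 0.1027] M [ 0.6839 -1.8042  0.1146] clk 38.05
```

View pics/g32.png

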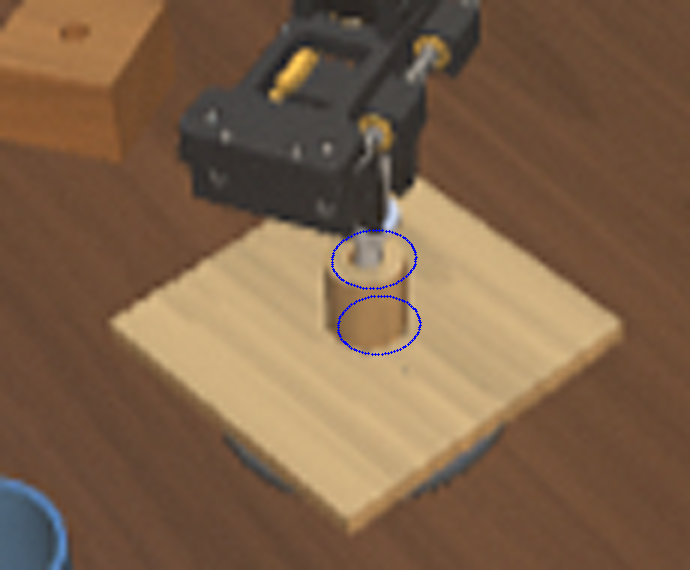

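It's caught: Fz fell to about 0 while the side force rose to 8 N and the board stopped moving. I'll ease the hand back along that force, then press down a little.

Emit:
{"op": "send_rows", "data": {"steps": [{"ax": 0, "ay": 0, "az": 0, "dx": 0.003, "dy": 0, "dz": 0.002, "fingers": 1}, {"ax": 0, "ay": 0, "az": 0, "dx": 0.007, "dy": 0.001, "dz": 0.004, "fingers": 1}, {"ax": 0, "ay": 0, "az": 0, "dx": 0.008, "dy": 0.001, "dz": 0.006, "fingers": 1}, {"ax": 0, "ay": 0, "az": 0, "dx": 0.008, "dy": 0.001, "dz": 0.006, "fingers": 1}]}}

```text
clock: 38.45
eef_pos: [0.5438, 0.0086, 0.2828]
tcp_rot: [3.032, 0.82, 0.003]
contact_force: [5.1, 1.8, 0.3]
grip_width: 0.171
```

```bash
python3 -c "
from st import *
st();tip()"
```

```text
38.45 [0.5438 0.0086 0.2828] [3.0324 0.8204 0.0027] [5.0981 1.836  0.3147] [ 0.1699 -1.1969  0.0197] 0.1711785245981729
tip [0.5443 0.0087 0.0316] F [5.0981 1.836  0.3147] M [ 0.1699 -1.1969  0.0197] clk 38.45
```

The tip is already about 7 mm below the face with almost no resistance, so it is in the socket. I'll go on down, easing the side force.

Emit:
{"op": "send_rows", "data": {"steps": [{"ax": 0, "ay": 0, "az": 0, "dx": 0.002, "dy": 0, "dz": 0.002, "fingers": 1}, {"ax": 0, "ay": 0, "az": 0, "dx": 0.004, "dy": 0, "dz": 0.005, "fingers": 1}, {"ax": 0, "ay": 0, "az": 0, "dx": 0.005, "dy": 0, "dz": 0.009, "fingers": 1}, {"ax": 0, "ay": 0, "az": 0, "dx": 0.005, "dy": 0, "dz": 0.009, "fingers": 1}]}}

```text
clock: 38.85
eef_pos: [0.5452, 0.0096, 0.2776]
tcp_rot: [-3.032, -0.822, 0.002]
contact_force: [2.9, -1.8, -0.2]
grip_width: 0.17
```

```bash
python3 -c "
from st import *
show2('pics/g33.png')"
```

```text
38.9 [0.5452 0.0097 0.2776] [-3.0317 -0.8225  0.0019] [ 2.5569 -1.3696 -0.0612] [-0.3761 -0.6098 -0.0006] 0.17533055960032565
tip [0.5449 0.0096 0.0264] F [ 2.5569 -1.3696 -0.0612] M [-0.3761 -0.6098 -0.0006] clk 38.9
```

View pics/g33.png

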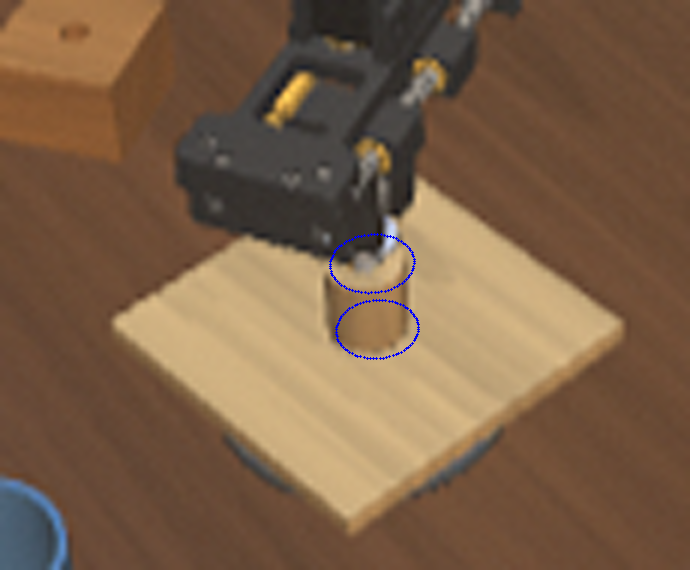

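Emit:
{"op": "send_rows", "data": {"steps": [{"ax": 0, "ay": 0, "az": 0, "dx": 0.001, "dy": 0.002, "dz": 0.003, "fingers": 1}, {"ax": 0, "ay": 0, "az": 0, "dx": 0.001, "dy": 0.002, "dz": 0.006, "fingers": 1}, {"ax": 0, "ay": 0, "az": 0, "dx": 0.002, "dy": 0.003, "dz": 0.01, "fingers": 1}, {"ax": 0, "ay": 0, "az": 0, "dx": 0.002, "dy": 0.003, "dz": 0.01, "fingers": 1}]}}

```text
clock: 39.3
eef_pos: [0.5466, 0.009, 0.2724]
tcp_rot: [-3.031, -0.823, 0.003]
contact_force: [-0.0, -1.7, -1.0]
grip_width: 0.169
```

```bash
python3 -c "
from st import *
st();tip()"
```

```text
39.3 [0.5466 0.009  0.2724] [-3.0311 -0.8226  0.0032] [-0.0476 -1.6595 -1.008 ] [-0.2348  0.0297  0.0362] 0.16923699893133787
tip [0.5461 0.0091 0.0212] F [-0.0476 -1.6595 -1.008 ] M [-0.2348  0.0297  0.0362] clk 39.3
```

Emit:
{"op": "send_rows", "data": {"steps": [{"ax": 0, "ay": 0, "az": 0, "dx": 0, "dy": 0.001, "dz": 0.003, "fingers": 1}, {"ax": 0, "ay": 0, "az": 0, "dx": -0.001, "dy": 0.002, "dz": 0.006, "fingers": 1}, {"ax": 0, "ay": 0, "az": 0, "dx": -0.001, "dy": 0.002, "dz": 0.008, "fingers": 1}, {"ax": 0, "ay": 0, "az": 0, "dx": -0.001, "dy": 0.002, "dz": 0.008, "fingers": 1}]}}

```text
clock: 39.7
eef_pos: [0.5469, 0.008, 0.2688]
tcp_rot: [-3.031, -0.823, 0.001]
contact_force: [-0.7, 0.6, -1.0]
grip_width: 0.166
```

```bash
python3 -c "
from st import *
st();tip()
s=get_image('scene');crop(s,205,175,60,60,10,'pics/g34.png')"
```

```text
39.7 [0.5469 0.008  0.2688] [-3.0312 -0.8226  0.0013] [-0.6843  0.5699 -1.0012] [0.0613 0.2032 0.0473] 0.16588332620205173
tip [0.5467 0.0082 0.0176] F [-0.6843  0.5699 -1.0012] M [0.0613 0.2032 0.0473] clk 39.7
```

View pics/g34.png

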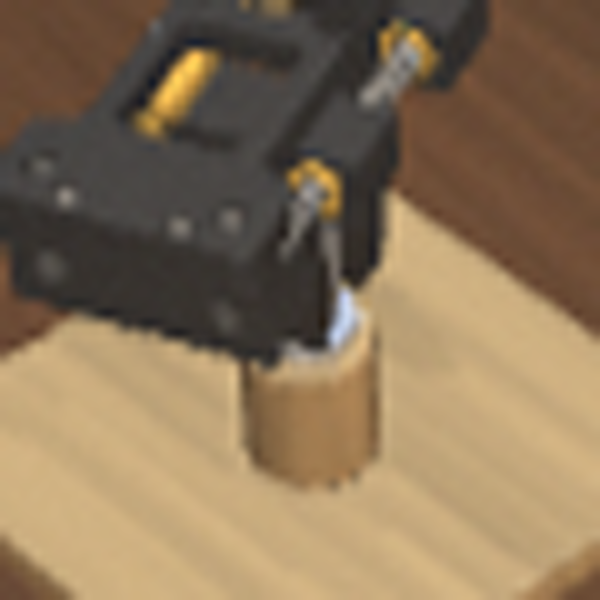

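Emit:
{"op": "send_rows", "data": {"steps": [{"ax": 0, "ay": 0, "az": 0, "dx": 0, "dy": 0, "dz": 0.002, "fingers": 1}, {"ax": 0, "ay": 0, "az": 0, "dx": 0, "dy": 0, "dz": 0.004, "fingers": 1}, {"ax": 0, "ay": 0, "az": 0, "dx": 0, "dy": 0, "dz": 0.004, "fingers": 1}, {"ax": 0, "ay": 0, "az": 0, "dx": 0, "dy": 0, "dz": 0.004, "fingers": 1}]}}

```text
clock: 40.15
eef_pos: [0.5472, 0.0079, 0.2675]
tcp_rot: [-3.032, -0.823, 0.0]
contact_force: [-2.6, 0.7, 4.6]
grip_width: 0.175
```

Contact at a computed tip height of 16.3 mm (16 expected when home), at 5.6 N. One light extra press, then release.

Emit:
{"op": "send_rows", "data": {"steps": [{"ax": 0, "ay": 0, "az": 0, "dx": 0, "dy": 0, "dz": 0.003, "fingers": 1}, {"ax": 0, "ay": 0, "az": 0, "dx": 0, "dy": 0, "dz": 0.003, "fingers": 1}, {"ax": 0, "ay": 0, "az": 0, "dx": 0, "dy": 0, "dz": 0.003, "fingers": 1}]}}

```text
clock: 40.45
eef_pos: [0.5477, 0.0076, 0.2672]
tcp_rot: [3.031, 0.823, 0.002]
contact_force: [-4.7, -0.7, 11.7]
grip_width: 0.171
```

Emit:
{"op": "send_rows", "data": {"steps": [{"ax": 0, "ay": 0, "az": 0, "dx": 0, "dy": 0, "dz": 0, "fingers": 0.7}, {"ax": 0, "ay": 0, "az": 0, "dx": 0, "dy": 0, "dz": 0, "fingers": 0.5}, {"ax": 0, "ay": 0, "az": 0, "dx": 0, "dy": 0, "dz": -0.002, "fingers": 0.4}, {"ax": 0, "ay": 0, "az": 0, "dx": 0, "dy": 0, "dz": -0.002, "fingers": 0.4}]}}

```text
clock: 40.85
eef_pos: [0.5473, 0.0078, 0.2666]
tcp_rot: [3.032, 0.823, 0.0]
contact_force: [-0.3, 0.3, -0.8]
grip_width: 0.511
```

```bash
python3 -c "
from st import *
st();tip()
s=get_image('scene');crop(s,205,175,60,60,10,'pics/g35.png')"
```

```text
40.85 [0.5473 0.0078 0.2666] [3.0319 0.8228 0.0002] [-0.3433  0.2999 -0.7548] [-0.0347 -0.013   0.0201] 0.5108564431433372
tip [0.5473 0.0078 0.0154] F [-0.3433  0.2999 -0.7548] M [-0.0347 -0.013   0.0201] clk 40.85
```

View pics/g35.png

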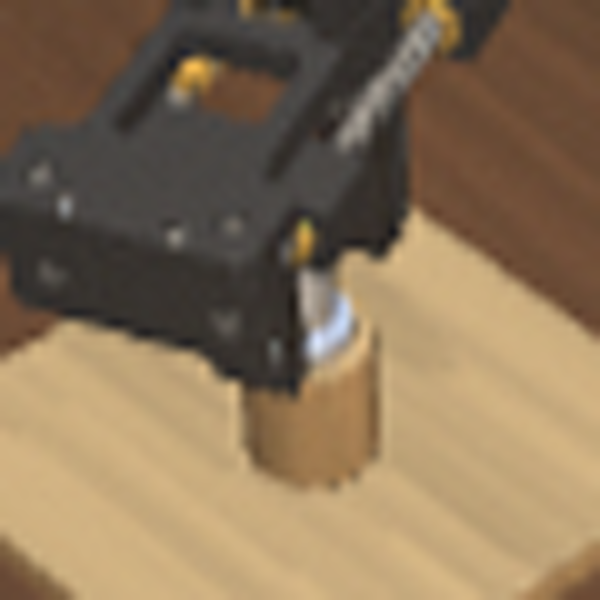

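The contact turned stiff at z = 0.267, so the flange is home. I'll pull straight up and away and check.

Emit:
{"op": "send_rows", "data": {"steps": [{"ax": 0, "ay": 0, "az": 0, "dx": 0, "dy": 0, "dz": -0.04, "fingers": 0.3}, {"ax": 0, "ay": 0, "az": 0, "dx": 0, "dy": 0, "dz": -0.1, "fingers": 0.3}, {"ax": 0, "ay": 0, "az": 0, "dx": 0, "dy": 0, "dz": -0.18, "fingers": 0.3}, {"ax": 0, "ay": 0, "az": 0, "dx": 0, "dy": 0, "dz": -0.26, "fingers": 0.3}, {"ax": 0, "ay": 0, "az": 0, "dx": -0.06, "dy": -0.06, "dz": -0.3, "fingers": 0.3}, {"ax": 0, "ay": 0, "az": 0, "dx": -0.12, "dy": -0.12, "dz": -0.3, "fingers": 0.3}, {"ax": 0, "ay": 0, "az": 0, "dx": -0.18, "dy": -0.18, "dz": -0.3, "fingers": 0.3}, {"ax": 0, "ay": 0, "az": 0, "dx": -0.24, "dy": -0.24, "dz": -0.3, "fingers": 0.3}, {"ax": 0, "ay": 0, "az": 0, "dx": -0.28, "dy": -0.28, "dz": -0.3, "fingers": 0.3}, {"ax": 0, "ay": 0, "az": 0, "dx": -0.28, "dy": -0.28, "dz": -0.3, "fingers": 0.3}, {"ax": 0, "ay": 0, "az": 0, "dx": -0.28, "dy": -0.28, "dz": -0.3, "fingers": 0.3}]}}

```text
clock: 42.0
eef_pos: [0.3557, 0.0579, 0.4172]
tcp_rot: [3.031, 0.823, 0.003]
contact_force: [0.5, -0.3, 0.5]
grip_width: 0.7
```

```bash
python3 -c "
from st import *
st()
s=get_image('scene');crop(s,195,165,80,75,9,'pics/g36.png');cv2.imwrite('pics/s_end.png',s['image'][:,:,::-1])
t=get_image('top');cv2.imwrite('pics/t_end.png',t['image'][:,:,::-1])"
```

```text
42.0 [0.3557 0.0579 0.4172] [3.0309 0.823  0.0032] [ 0.5047 -0.2677  0.468 ] [-0.1132 -0.0301 -0.0005] 0.7001689171090184
```

View pics/g36.png

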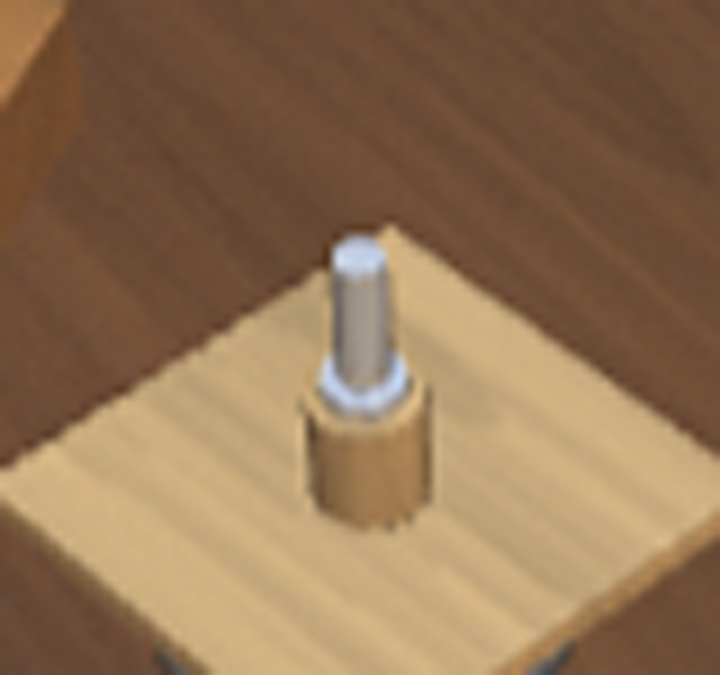

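View pics/s_end.png

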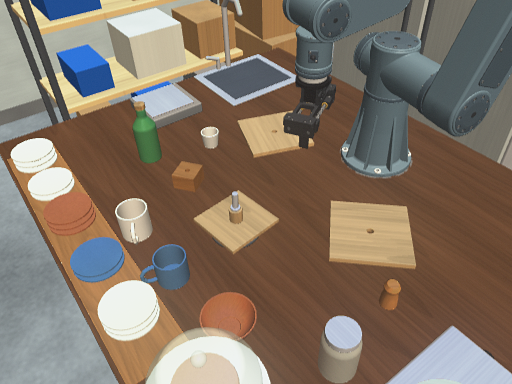

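In the crop the flange, at (365,390), rests on the column, and the rod is upright. The bystanders are where they stood. I'll triangulate the rod's top as a height check.

```bash
python3 - <<'E'
from st import *
s=get_image("scene");t=get_image("top")
crop(t,225,135,60,60,11,"pics/t2.png")
for p in ([.5465,.0045,.143],):
    print(proj(s,p),proj(t,p))
print("actual scene top",195+359/9-.44,165+256/9-.44)
E
```

```text
(np.float64(233.6920391415961), np.float64(192.28670031466547)) (np.float64(255.4140396869664), np.float64(159.71265345910444))
actual scene top 234.4488888888889 193.00444444444446
```

View pics/t2.png

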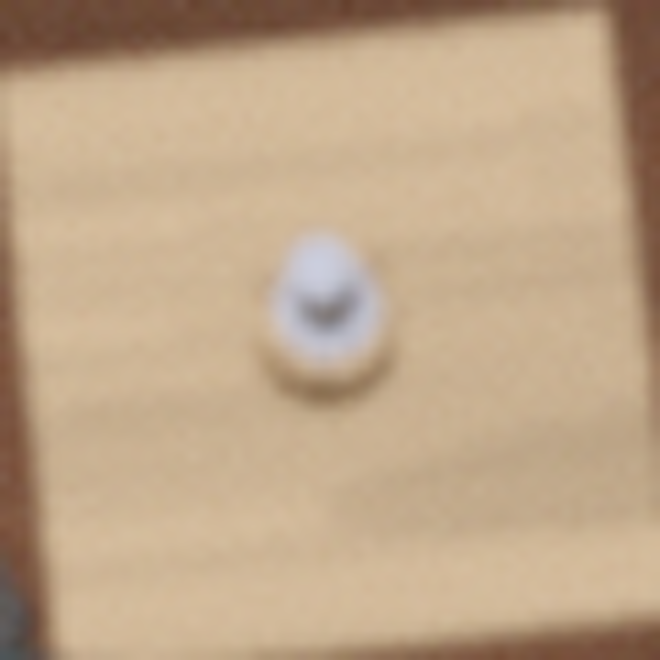

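```bash
python3 - <<'E'
from st import *
s=get_image("scene");t=get_image("top")
print(tri(t,(225+321/11-.45,135+263/11-.45),s,(234.45,193.0)))
bot.job_done(); st()
E
```

```text
(array([0.5486, 0.0096, 0.1455]), np.float64(0.001849922932528679))
the job is handed in; nothing more can be done
the job is handed in; nothing more can be done
```

The cake stand is together and handed in at about 42 s of the 72 s limit. The column stands over the board's hole, and the rod goes through both into the hidden socket with its flange on the column. The gripper was clear when I handed in.

**Finding the socket:** my first circular searches missed it. The rod swivelled between the finger pads when dragged sideways, so its tip lagged several mm behind the hand. I straightened the rod and swept the 7 mm circle again with the jaws pointing along the motion. It caught on the +y side: the vertical force fell to about zero while the side force rose to about 8 N.

**Forces:** pressing on the bush stayed near or below 11 N during the search, under the 20 N limit. The final seating press was about 13 N, taken by the flange on the column.

**Last checks:**
- **Seating:** contact turned stiff with the tip at about 16 mm height, as expected for a fully seated rod. Both camera views show the flange resting on the column and the rod upright.
- **Rod height (slight mismatch):** the two cameras put the rod's top at 145.5 mm, against 143 mm expected. The two sight lines missed each other by about 2 mm, so I put this down to measurement error. The cameras alone can't rule out a small gap.
- **Other items:** the crockery, shaker, jar and bottle stand where they were in the last scene picture.

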